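# Gauge the vial mouths and sort them

### The job

The mouth of one of the two glass vials in the sloping rack closed in too far when it was fire-polished: with the vials still in the rack, try them with the plug gauge, without forcing it, until it slides all the way into one, up to its collar. Put the gauge back upright in its wooden block and stand the vial that took it upright in the steel pan, setting it down without dropping it. Leave the tight vial in its pocket, to be opened up again at the torch, and everything else where it is.

Things in the scene. Friction and masses are not known exactly. Their poses are not given: they have to be found in the camera images.
- vial_1_center (a point): One of two clear glass vials: straight tube with closed flat bottom and thickened fire-polished rim, 40 mm outside all the way up, 100 mm tall, about 100 g. It starts in a pocket of the sloping rack, leaning 25 to 28 degrees, mouth up and towards the robot; the upper 58 mm stand free. This point: on its axis, half-way up; z along the axis from bottom to mouth.
- vial_1_mouth (a point): Centre of the mouth of vial_1, level with the rim's top, 100 mm from the bottom; z points out along the axis. The rim is 6 mm high; its opening is 31 mm wide in one vial (the 27 mm gauge slides in) and 23 mm in the other (the gauge stops at the rim). Which of the two it is, is not told; they swap pockets. Below the rim the bore is 34 mm, down to a 5 mm floor.
- vial_1: The whole vial_1; origin at the centre of its underside, z along its axis towards the mouth.
- vial_2_center (a point): One of two clear glass vials: straight tube with closed flat bottom and thickened fire-polished rim, 40 mm outside all the way up, 100 mm tall, about 100 g. It starts in a pocket of the sloping rack, leaning 25 to 28 degrees, mouth up and towards the robot; the upper 58 mm stand free. This point: on its axis, half-way up; z along the axis from bottom to mouth.
- vial_2_mouth (a point): Centre of the mouth of vial_2, level with the rim's top, 100 mm from the bottom; z points out along the axis. The rim is 6 mm high; its opening is 31 mm wide in one vial (the 27 mm gauge slides in) and 23 mm in the other (the gauge stops at the rim). Which of the two it is, is not told; they swap pockets. Below the rim the bore is 34 mm, down to a 5 mm floor.
- vial_2: The whole vial_2; origin at the centre of its underside, z along its axis towards the mouth.
- gauge_handle (a point): Middle of the plug gauge's handle, a straight round knurled bar 22 mm thick, 80 mm long. Below it, on one axis: a collar 36 mm wide, 6 mm thick, then a steel plug 27 mm wide, 42 mm long. 128 mm in all, about 200 g. It starts upright in its block, plug down, collar resting on the block. This point: on the axis, 88 mm from the nose; z from nose to handle.
- gauge_tip (a point): Centre of the plug gauge's flat nose (chamfered over the last 4 mm to 21 mm wide); 42 mm from here to the underside of the collar, 88 mm to the handle's middle. z along the axis towards the handle.
- gauge: The whole plug gauge; origin at the nose, as point gauge_tip.
- block_hole (a point): Fixed dark wooden block 70 x 70 x 50 mm that keeps the gauge: this point is the centre of its hole's mouth in the top face, 50 mm above the bench; the hole is upright, 33 mm wide and 44 mm deep. z up.
- rack: Fixed sloping hardwood rack, 200 mm wide (y), 125 mm deep (x), 95 mm high at the back. Origin under its middle, x away from the robot, z up. Its top face rises away from the robot at 25 degrees; two pockets 43 mm wide, 42 mm deep, bored square to it at y = +47 and -47 mm, so lean 25 degrees towards -x; their floors' centres are at x = -3, z = 38 mm.
- pan: Fixed shallow stainless steel pan, 170 (x) x 150 (y) mm outside, 42 mm high, walls and floor 3 mm, with a flange 11 mm wide round its rim. The good vial goes here. Origin at the centre of its underside, z up. Pan and box may stand on either side.
- box: Bystander, fixed: plywood box of rod offcuts, open on top, 170 (x) x 150 (y) mm outside, 45 mm high. Origin at the centre of its underside, z up.
- marver: Bystander: black graphite paddle, 75 x 115 x 14 mm, with a steel neck and wooden handle along its +y (towards the robot), lying on the bench on the robot's side of the rack. Origin under the middle of the paddle.
- cup: Bystander: green glass cup on the robot's side of the rack, 72 mm wide, 70 mm high. Origin under its centre.
- bottle: Bystander: white plastic bottle to the far right of the rack, 64 mm wide, 160 mm high. Origin under its centre.
Things that resemble listed ones, but are neither listed nor needed, are in the scene too. Leave any green or purple look-alike of the vial_2 alone.

How it is judged:
By the outcome, as a careful person would: the job done as asked, in the order asked, and still so for the second after the job is handed in, with the robot touching nothing.
It also fails if it takes over 72 s, if anything falls off the work surface, if the arm or the gripper's body presses on something with over 40 N, if the wrist force passes 120 N, or if a joint passes its speed limit or range.

### The arm

A 6-joint arm with a two-finger parallel gripper is mounted at the origin on the work surface. World frame = base frame: x ahead of the robot, y to its left, z up, the work surface at z = 0. Lengths are in m, angles in rad, forces in N, time in s.
With the tool pointing down it reaches from about 0.35 to 0.775 m from the base axis. Payload 5.5 kg.
Tool frame: the origin (TCP) lies between the finger pads; the fingertips stand 19 mm ahead of it and the grasp point (between the pads) is the TCP; z points along the fingers, y is the direction in which the jaws open and shut (so a half turn about z gives the same grasp; the last joint's range is limited). The gripper opens to 85 mm and grips with 20 to 120 N. Pads are 22 mm wide; open, the fingers measure 114 mm over their backs; the gripper's body (76 mm by 85 mm) begins 54 mm behind the grasp point. The pads swing forward as they close: fully open they stand 13 mm farther back than shut.
Start: joints at [1.179, 0.313, 0.046, 1.304, 0, 1.431], TCP at [0.143, 0.557, 0.25] pointing down, gripper open.
Joint ranges: [-2.76, 2.76], [-0.86, 1.69], [-1.03, 1.26], [-2.2, 2.34], [-1.47, 1.5], [-3.14, 3.14]. Speed limits (rad/s): [2.57, 2.57, 3.14, 3.14, 3.14, 3.14].

### API

Orientations are given as a unit quaternion [w, x, y, z].
In Python, from workcell import get_state, cams, workorder gives the robot as it stands.
- The arm moves only by the tool play_rows, never from a script. Its argument "series" is text: rows parted by semicolons, each of 7 numbers parted by spaces: the opening in per cent of the stroke, from 0 (shut) to 100 (fully open), then the shift along the tool's x, y, z in cm, then the turn, a rotation vector about the tool's x, y, z in degrees. A call has 1 to 12 rows; each row shifts and turns the commanded pose from where the row before left it, along the tool's axes as they then stand; what a row does not reach is not made up. A row lasts 1/8 s, in which the tool goes at most 62.5 mm and 10.7 degrees, less where a joint would pass 70% of its speed; a pose out of reach is approached as far as the arm can. A call with a gripper value outside its range is refused whole. The fingers move at their own pace and stop on an object; "newtons" is the grip in N (left out, the last holds). Time passes only in rows, so rows that do not move let the fingers close. It gives the time, the measured TCP pose, the force and the opening at its end, in the units of the state.
- get_state(): the state, without advancing time (a new reading comes with each control period).
- cams.read_camera(name): name is "side" or "top" or "wrist"; returns the picture (480x640x3 uint8, red, green, blue); there is no depth.
- cams.get_calibration(name): a dict with "fx", "fy", "cx", "cy" (pixels), "rvec" (rotation vector, rad) and "tvec" (3), from world to camera coordinates, as OpenCV has them. Camera axes: x right, y down, z forward; pixel columns grow to the right and rows downward; lengths in m; the calibration is good to about 2 mm. A picture is of the moment at which its call begins: read the wrist's pose just before it. get_calibration takes no time and is no camera call; for the wrist camera it gives the pose at the moment of the call.
- workorder.hand_in(): hands the job in, once; it reports no verdict.
The state is a dict: "clock": time; "joint_pos": joint angles; "qvel": joint speeds; "tau": joint torques, N m; "tcp_pos": TCP position; "orientation": TCP orientation; "wrist_force": force on the tool from outside, world axes, zero at the start; "ft_torque": the same for the moment, N m; "finger_gap": finger opening in m.
Only numpy, scipy, OpenCV 4.12 (cv2) and the standard library are available. Lean on these libraries where they do the work, as an engineer would, in place of code of your own. Each camera call takes 0.05 s, during which the arm holds its last target.

## Working session

There is one attempt and no reset: what is moved stays moved. The work goes in short steps, Python scripts to look and compute and a tool call to move; the robot and the scene stay as the last step left them, time stands still between calls to the robot, and variables do not carry over. Pictures are saved under pics/ and viewed, and the job is handed in when it is done.

Besides the shell and the picture viewer there is one more tool, called after ">>>" as a command line: name --argument value ..., lists and objects as JSON in quotes. play_rows: Moves the arm, as the interface text tells. Its arguments: {"type":"object","properties":{"series":{"type":"string"},"newtons":{"type":"number"}},"required":["series"]}

```bash
ls; mkdir -p pics
python3 - <<'E'
from workcell import get_state, cams, workorder
import cv2
print(get_state())
for n in ["side","top","wrist"]:
    c=cams.get_calibration(n); print(n,c)
    im=cams.read_camera(n); cv2.imwrite(f"pics/{n}0.png",im[:,:,::-1])
E
```

```text
pics
{'clock': 0.0, 'joint_pos': array([1.17940007e+00, 3.14001475e-01, 4.49646304e-02, 1.30359072e+00,
       3.07950901e-05, 1.43117707e+00]), 'qvel': array([-0.00088453,  0.00123485,  0.0005463 , -0.00095191, -0.00044906,
       -0.00087672]), 'tau': array([-1.10422036e-03, -4.80626464e+01,  2.98533797e+01,  1.92818017e-02,
       -2.21590808e-04, -2.07611157e-05]), 'tcp_pos': array([0.14307436, 0.55642146, 0.24940236]), 'orientation': array([-2.55115667e-04,  1.25556212e-01,  9.92086085e-01, -8.79494535e-04]), 'wrist_force': array([ 0.0135742 , -0.96860064,  0.51924   ]), 'ft_torque': array([ 0.03256302, -0.01195206, -0.02342197]), 'finger_gap': 0.08526347941373305}
side {'fx': 453.9764536674515, 'fy': 453.9764536674515, 'cx': 322.1355454255423, 'cy': 235.30311499141877, 'rvec': array([ 0.31967128, -2.79296561,  1.18200975]), 'tvec': array([0.57978189, 0.17035613, 0.86712369])}
top {'fx': 453.97049564342484, 'fy': 453.97049564342484, 'cx': 321.83499875379624, 'cy': 229.40002057559195, 'rvec': array([ 2.1511409 , -2.18063661,  0.09424679]), 'tvec': array([0.00896303, 0.59033944, 1.02187326])}
wrist {'fx': 419.44837399973613, 'fy': 419.44837399973613, 'cx': 319.2487127014875, 'cy': 238.7695092031054, 'rvec': array([-2.27920179, -1.76671689, -0.27512592]), 'tvec': array([-0.57576033, -0.039208  ,  0.37880237])}
```

View pics/side0.png

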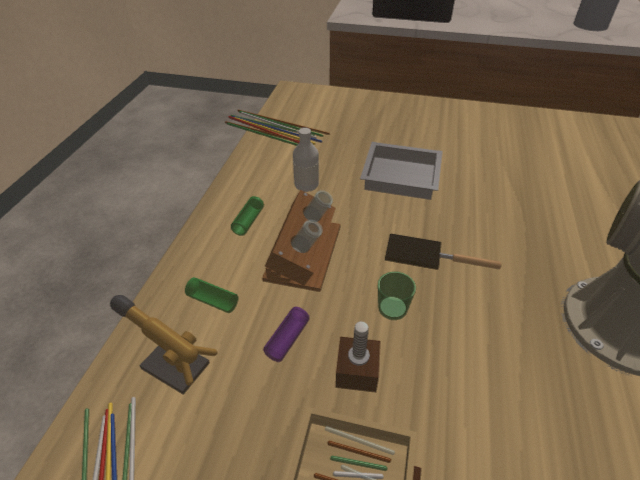

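View pics/top0.png

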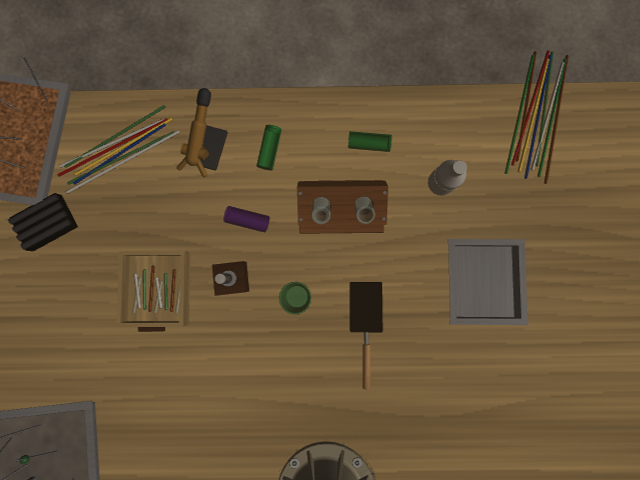

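View pics/wrist0.png

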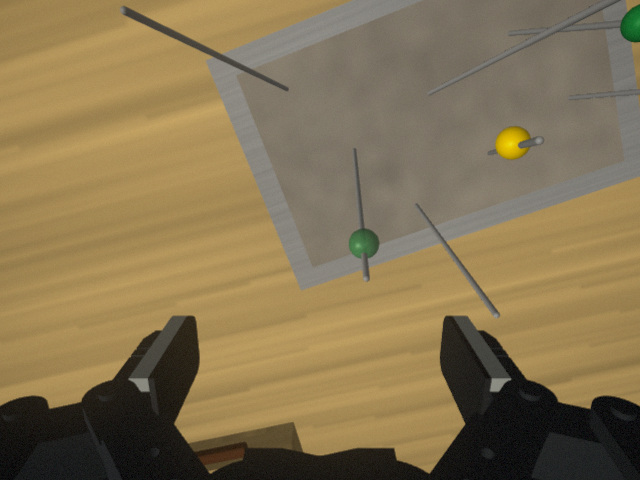

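```bash
cat > h.py <<'E'
import numpy as np, cv2
from scipy.spatial.transform import Rotation as R
from workcell import get_state, cams, workorder
def cal(n):
    c=cams.get_calibration(n); K=np.array([[c['fx'],0,c['cx']],[0,c['fy'],c['cy']],[0,0,1]])
    return K,R.from_rotvec(c['rvec']).as_matrix(),np.array(c['tvec'])
def proj(c,P):
    K,Rm,t=c; P=np.atleast_2d(P); q=(Rm@P.T).T+t; q=(K@q.T).T; return q[:,:2]/q[:,2:]
def ray(c,px):
    K,Rm,t=c; d=Rm.T@np.linalg.inv(K)@np.array([px[0],px[1],1.]); return -Rm.T@t, d/np.linalg.norm(d)
def onz(c,px,z):
    o,d=ray(c,px); return o+d*(z-o[2])/d[2]
def tri(obs):
    A=np.zeros((3,3));b=np.zeros(3)
    for c,px in obs:
        o,d=ray(c,px);M=np.eye(3)-np.outer(d,d);A+=M;b+=M@o
    p=np.linalg.solve(A,b); return p,[proj(c,p)[0]-px for c,px in obs]
def shot(n,name,crop=None,scale=1):
    im=cams.read_camera(n)[:,:,::-1]
    if crop: x0,y0,x1,y1=crop; im=im[y0:y1,x0:x1]
    im=cv2.resize(im,None,fx=scale,fy=scale,interpolation=cv2.INTER_CUBIC); cv2.imwrite("pics/"+name,im)
def rq(s): q=s['orientation']; return R.from_quat([q[1],q[2],q[3],q[0]])
E
python3 - <<'E'
from h import *
for n in ['side','top']:
    c=cal(n); print(n,-c[1].T@c[2], proj(c,[[0,0,0],[.143,.557,.25],[.5,0,0],[.5,.2,0]]))
c=cal('wrist'); s=get_state(); r=rq(s); print('cam in tool',r.inv().apply(-c[1].T@c[2]-s['tcp_pos'])); print((c[1]@r.as_matrix()).round(3)); print(r.as_matrix().round(3))
for nm,crop,sc in [('top',(200,160,400,310),4),('side',(250,180,420,400),2.7)]:
    im=cv2.imread(f'pics/{nm}0.png'); x0,y0,x1,y1=crop
    cv2.imwrite(f'pics/{nm}0c.png',cv2.resize(im[y0:y1,x0:x1],None,fx=sc,fy=sc,interpolation=cv2.INTER_CUBIC))
E
```

```text
side [0.44791452 0.6221602  0.72757199] [[625.67624027 324.49185684]
 [756.26877824 715.32536984]
 [366.52346618 279.45168216]
 [348.71329779 363.09864447]]
top [ 0.48755247 -0.00992592  1.07470927] [[325.81685333 491.66022374]
 [  5.34547548 476.457976  ]
 [322.86948275 268.73533643]
 [238.25369374 269.85484762]]
cam in tool [ 0.07792146  0.00120205 -0.12290021]
[[-0.     1.    -0.001]
 [-0.952 -0.001 -0.305]
 [-0.305  0.001  0.952]]
[[-0.968  0.249 -0.001]
 [ 0.249  0.968 -0.001]
 [ 0.    -0.001 -1.   ]]
```

View pics/top0c.png

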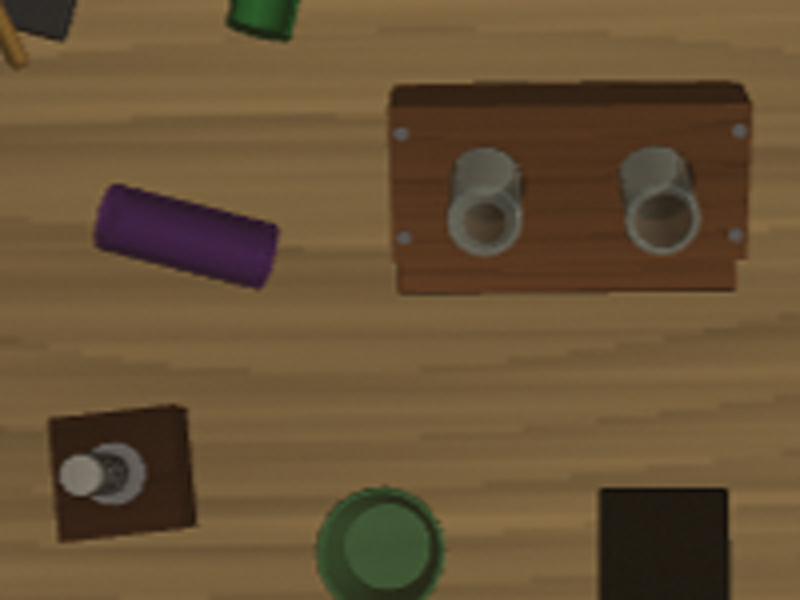

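View pics/side0c.png

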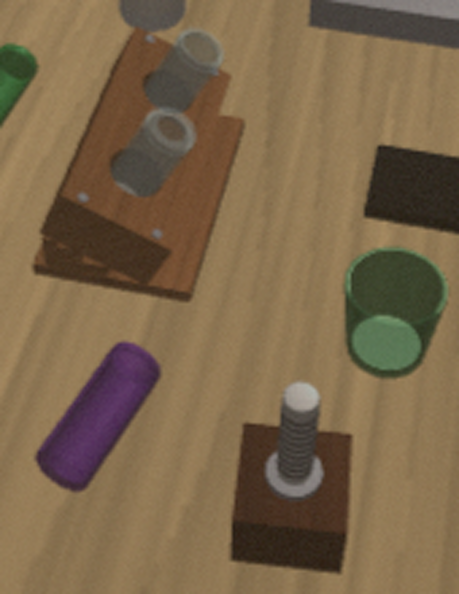

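Run:
```python
from h import *
T,S=cal('top'),cal('side')
t=lambda x,y:(200+x/4-.4,160+y/4-.4)
s=lambda x,y:(250+x/2.7-.3,180+y/2.7-.3)
for n,a,b in [('gtop',t(80,474),s(301,397)),('collar',t(113,473),s(294,472)),('mouthL',t(484,218),s(169,133)),('mouthR',t(661,216),s(199,52)),
 ('screwFL',t(404,238),s(157,233)),('screwBL',t(401,133),s(83,198)),('cupbottom',t(388,546),s(386,343))]:
    p,e=tri([(T,a),(S,b)]); print(n,p.round(4),np.round(e,1).tolist(), 'L on zplane',)
print('collar z=.056 T',onz(T,t(113,473),.056),'S',onz(S,s(294,472),.056))
print('gtop z=.136',onz(T,t(80,474),.136),onz(S,s(301,397),.136))
for q in [t(60,542),t(196,525),t(185,407),t(50,420)]: print('block',onz(T,q,.05).round(4))
for q in [t(390,103),t(749,103),t(398,293),t(736,290)]: print('rack',onz(T,q,.095).round(4),onz(T,q,0).round(4))
for q in [(449,241),(525,241),(525,323),(449,323)]: print('pan',onz(T,q,.042).round(4))
for q in [(350,283),(382,283),(382,331),(350,331),(367,388)]: print('marver',onz(T,q,.014).round(4))
```

```text
gtop [0.4826 0.2122 0.135 ] [[-0.0, -0.3], [0.4, 0.1]] L on zplane
collar [0.4824 0.2125 0.0552] [[-0.0, -0.2], [0.3, 0.0]] L on zplane
mouthL [0.6139 0.0022 0.123 ] [[-0.0, -0.1], [0.1, 0.0]] L on zplane
mouthR [ 0.6135 -0.0913  0.1233] [[-0.0, -0.0], [0.0, 0.0]] L on zplane
screwFL [0.6117 0.0479 0.0657] [[-0.1, -0.4], [0.5, 0.1]] L on zplane
screwBL [0.6665 0.0477 0.0894] [[-0.0, -0.3], [0.3, 0.1]] L on zplane
cupbottom [0.4378 0.0622 0.0052] [[-0.0, -0.3], [0.3, 0.0]] L on zplane
collar z=.056 T [0.48184074 0.21229427 0.056     ] S [0.48288402 0.21305635 0.056     ]
gtop z=.136 [0.48199746 0.21188815 0.136     ] [0.48312979 0.21285592 0.136     ]
block [0.4437 0.2431 0.05  ]
block [0.4522 0.1667 0.05  ]
block [0.5183 0.1731 0.05  ]
block [0.512  0.2495 0.05  ]
rack [0.6816 0.0532 0.095 ] [0.7005 0.0593 0.    ]
rack [ 0.6786 -0.1431  0.095 ] [ 0.6972 -0.156   0.    ]
rack [0.5771 0.0496 0.095 ] [0.5858 0.0554 0.    ]
rack [ 0.5761 -0.1333  0.095 ] [ 0.5847 -0.1453  0.    ]
pan [ 0.5585 -0.2879  0.042 ]
pan [ 0.5561 -0.4597  0.042 ]
pan [ 0.3731 -0.4493  0.042 ]
pan [ 0.3751 -0.2805  0.042 ]
marver [ 0.466  -0.0626  0.014 ]
marver [ 0.4651 -0.1367  0.014 ]
marver [ 0.3558 -0.1339  0.014 ]
marver [ 0.3566 -0.0605  0.014 ]
marver [ 0.2291 -0.0966  0.014 ]
```

>>> play_rows --series "100 0 0 0 0 0 -7.2;100 0 0 0 0 0 -7.2;100 -3.2 -4.2 0 0 0 0;100 -3.2 -4.2 0 0 0 0;100 -3.2 -4.2 0 0 0 0;100 -3.2 -4.2 0 0 0 0;100 -3.2 -4.2 0 0 0 0;100 -3.2 -4.2 0 0 0 0;100 -3.2 -4.2 0 0 0 0;100 -3.2 -4.2 0 0 0 0;100 -3.2 -4.2 0 0 0 0;100 -3.2 -4.2 0 0 0 0"

```text
clock: 1.65
tcp_pos: [0.4638, 0.1352, 0.2502]
orientation: [-0.0, 0.0, 1.0, 0.0]
wrist_force: [1.3, 0.4, -0.2]
finger_gap: 0.0854
```

>>> play_rows --series "100 -3.2 -4.2 0 0 0 0;100 -3.2 -4.2 0 0 0 0;100 -3.2 -4.2 0 0 0 0;100 -3.2 -4.2 0 0 0 0;100 0 0 0 0 0 0"

```text
clock: 2.28
tcp_pos: [0.5926, -0.0344, 0.2489]
orientation: [-0.0, 0.002, 1.0, -0.0]
wrist_force: [-0.9, 0.8, -0.1]
finger_gap: 0.0855
```

Run:
```python
from h import *
s=get_state(); np.savez('w1.npz',**dict(zip('KRt',cal('wrist')))); shot('wrist','w1.png'); print(s['tcp_pos'],rq(s).as_matrix().round(3),s['joint_pos'].round(2))
```

```text
[ 0.5925842  -0.03443703  0.24888091] [[-1.     0.005 -0.001]
 [ 0.005  1.    -0.   ]
 [ 0.001 -0.    -1.   ]] [-0.19  0.35  0.1   1.32 -0.   -0.19]
```

View pics/w1.png

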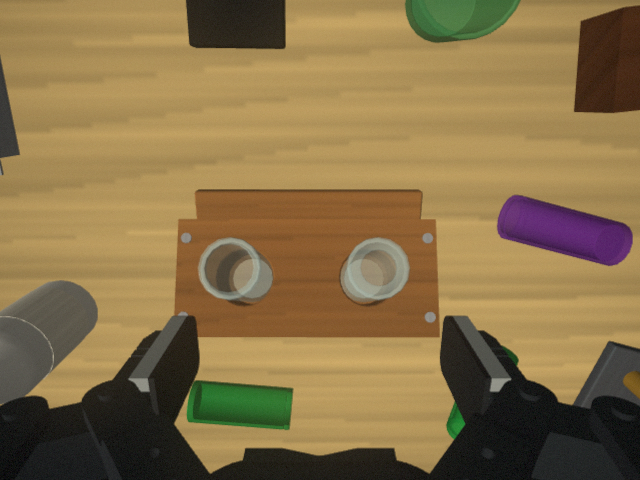

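Run:
```python
import cv2
im=cv2.imread('pics/w1.png')[220:320,180:430]
cv2.imwrite('pics/w1c.png',cv2.resize(im,None,fx=3.2,fy=3.2,interpolation=cv2.INTER_CUBIC))
```

```text
(no output)
```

View pics/w1c.png

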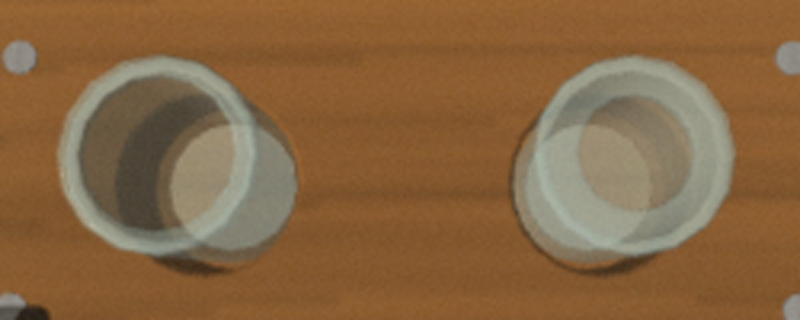

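Run:
```python
from h import *
T,S=cal('top'),cal('side')
f=np.load('w1.npz'); W=(f['K'],f['R'],f['t'])
t=lambda x,y:(200+x/4-.4,160+y/4-.4)
s=lambda x,y:(250+x/2.7-.3,180+y/2.7-.3)
w=lambda x,y:(180+x/3.2-.35,220+y/3.2-.35)
for n,a,b,c in [('mouthL',t(484,218),s(169,133),w(635.5,156)),('mouthR',t(661,216),s(199,52),w(156.5,155.5))]:
    for o in [[(T,a),(S,b),(W,c)],[(T,a),(W,c)],[(S,b),(W,c)]]:
        p,e=tri(o); print(n,p.round(4),np.round(e,1).tolist())
    print(onz(W,c,.123),onz(W,c,.127))
for n,c in [('floorL',w(587,187)),('floorR',w(232.5,187))]: print(n,onz(W,c,.044))
for n,c in [('scr FR',w(20,57)),('scr FL',w(793,57))]: print(n,onz(W,c,.0665))
# radius check
for a,b in [((58,155),(255,155)),((156,56),(156,255)),((537,156),(734,156)),((580,155),(692,155)),((80,155),(236,155))]:
    print(np.linalg.norm(onz(W,w(*a),.125)-onz(W,w(*b),.125)))
```

```text
mouthL [0.6138 0.0032 0.1244] [[-0.5, -0.1], [0.0, -0.1], [-1.5, -0.5]]
mouthL [0.6125 0.0027 0.1293] [[-0.3, 0.2], [-1.1, 0.6]]
mouthL [0.6137 0.0041 0.125 ] [[-0.1, -0.0], [0.0, -0.2]]
[0.6146445  0.00436978 0.123     ] [0.61304345 0.00377042 0.127     ]
mouthR [ 0.6135 -0.0911  0.1235] [[-0.1, -0.1], [-0.0, -0.0], [-0.3, -0.4]]
mouthR [ 0.6134 -0.0909  0.1243] [[-0.1, -0.1], [-0.4, -0.2]]
mouthR [ 0.6136 -0.0908  0.1237] [[-0.1, -0.0], [0.0, -0.2]]
[ 0.6140211  -0.09099971  0.123     ] [ 0.61243007 -0.090066    0.127     ]
floorL [0.65500118 0.00371588 0.044     ]
floorR [ 0.65449173 -0.089991    0.044     ]
scr FR [ 0.61109341 -0.13495087  0.0665    ]
scr FL [0.61208013 0.04946782 0.0665    ]
0.03889018533840429
0.04232139795331722
0.0389230486013491
0.022123459716029612
0.03079634679438545
```

>>> play_rows --series "100 2.2 4.93 0 0 0 0;100 2.2 4.93 0 0 0 0;100 2.2 4.93 0 0 0 0;100 2.2 4.93 0 0 0 0;100 2.2 4.93 0 0 0 0;100 0 0 0 0 0 0;100 0 0 0 0 0 0"

```text
clock: 3.2
tcp_pos: [0.4802, 0.2158, 0.2505]
orientation: [0.0, -0.001, 1.0, -0.0]
wrist_force: [0.4, -1.1, -0.3]
finger_gap: 0.0854
```

Run:
```python
from h import *
s=get_state(); W=cal('wrist'); shot('wrist','w2.png'); print(s['tcp_pos'],rq(s).as_matrix().round(3))
print(proj(W,[[.4825,.2124,.136],[.4825,.2124,.056]]))
```

```text
[0.48019176 0.21582144 0.25048234] [[-1.    -0.002  0.   ]
 [-0.002  1.    -0.   ]
 [-0.    -0.    -1.   ]]
[[311.26731189 244.90443384]
 [313.04282788 212.10397937]]
```

View pics/w2.png

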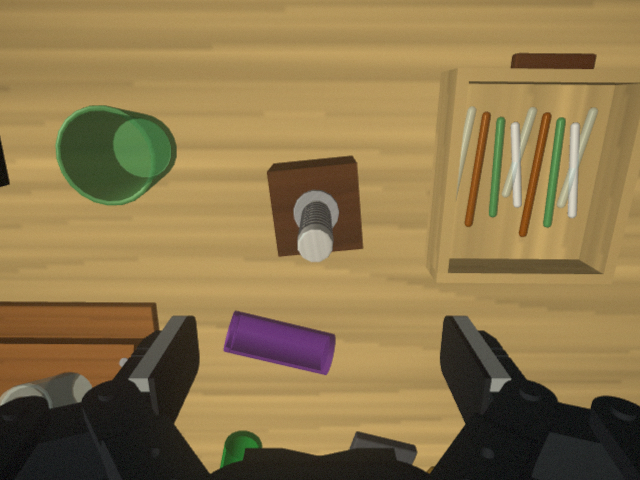

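>>> play_rows --series "100 -0.23 -0.15 3 0 0 0;100 0 0 4 0 0 0;100 0 0 4 0 0 0;100 0 0 3 0 0 0;100 0 0 1 0 0 0;100 0 0 0 0 0 0;100 0 0 0 0 0 0"

```text
clock: 4.12
tcp_pos: [0.4846, 0.2137, 0.1017]
orientation: [0.001, 0.001, 1.0, 0.0]
wrist_force: [0.8, -0.1, -0.6]
finger_gap: 0.0859
```

>>> play_rows --series "0 0 0 0 0 0 0;0 0 0 0 0 0 0;0 0 0 0 0 0 0;0 0 0 0 0 0 0;0 0 0 0 0 0 0;0 0 0 0 0 0 0" --newtons 50

```text
clock: 4.88
tcp_pos: [0.4835, 0.2138, 0.1006]
orientation: [0.0, 0.0, 1.0, 0.0]
wrist_force: [-1.3, -0.4, 5.0]
finger_gap: 0.0213
```

>>> play_rows --series "0 0 0 -1 0 0 0;0 0 0 -1.5 0 0 0;0 0 0 -2.5 0 0 0;0 0 0 -3.5 0 0 0;0 0 0 -4 0 0 0;0 0 0 -4 0 0 0;0 0 0 -3 0 0 0;0 0 0 0 0 0 0;0 0 0 0 0 0 0"

```text
clock: 6.0
tcp_pos: [0.4831, 0.2137, 0.2947]
orientation: [-0.0, 0.0, 1.0, -0.0]
wrist_force: [-0.7, -1.5, -2.2]
finger_gap: 0.0212
```

Run:
```python
from h import *
s=get_state(); W=cal('wrist'); shot('wrist','w3.png'); print(s['tcp_pos'],s['wrist_force'],rq(s).as_matrix().round(3))
shot('side','s3.png')
```

```text
[0.48307057 0.2136604  0.29472679] [-0.6892034  -1.48783182 -2.21373778] [[-1.     0.    -0.001]
 [ 0.     1.    -0.   ]
 [ 0.001 -0.    -1.   ]]
```

View pics/w3.png

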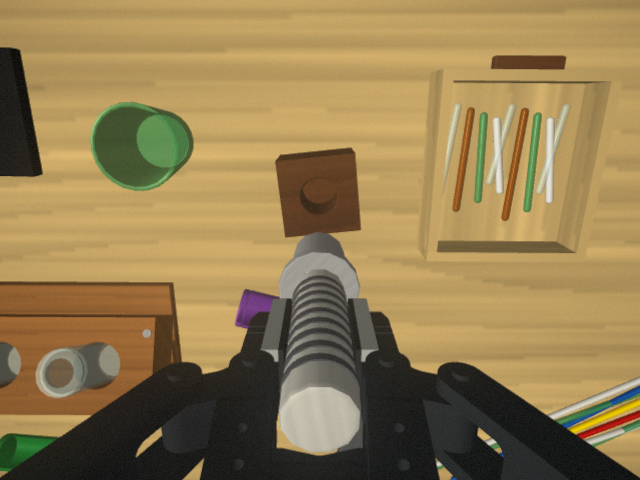

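View pics/s3.png

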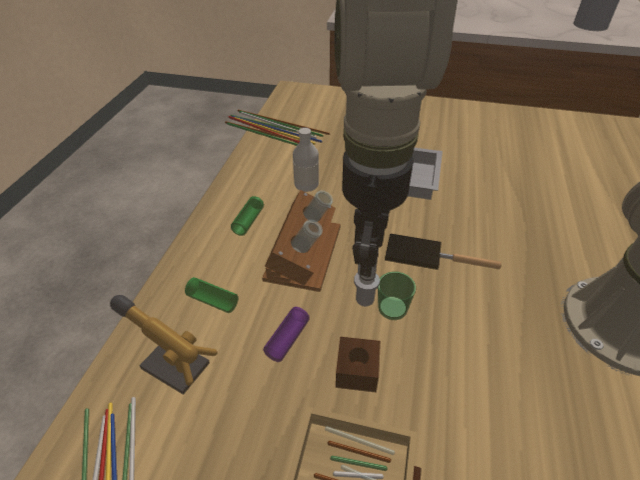

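>>> play_rows --series "0 -1.2 -5.07 0 0 0 0;0 -1.2 -5.07 0 0 0 0;0 -1.2 -5.07 0 0 0 0;0 -1.2 -5.07 0 0 0 0;0 -1.2 -5.07 0 0 0 0;0 -1.2 -5.07 0 0 0 0;0 0 0 0 0 -6.5 0;0 0 0 0 0 -6.5 0;0 0 0 0 0 -6.5 0;0 0 0 0 0 -6.5 0;0 0 0 0 0 0 0;0 0 0 0 0 0 0"

```text
clock: 7.6
tcp_pos: [0.5555, -0.0907, 0.2953]
orientation: [0.224, 0.0, 0.975, -0.0]
wrist_force: [0.7, -0.1, -1.7]
finger_gap: 0.0209
```

```bash
cat > rel.py <<'E'
from h import *
def rel(target,axis_deg=26.,mouth=True):
    s=get_state(); r=rq(s)
    print('tcp',s['tcp_pos'].round(4),'F',s['wrist_force'].round(1),'z',r.as_matrix()[:,2].round(3),'y',r.as_matrix()[:,1].round(3))
    print('shift tool cm',(r.inv().apply(np.array(target)-s['tcp_pos'])*100).round(2))
E
python3 - <<'E'
from rel import *
a=np.radians(26); ax=np.array([-np.sin(a),0,np.cos(a)]); m=np.array([.613,-.0905,.1255])
rel(m+ax*(.0926+.03)); s=get_state();print(s['joint_pos'].round(2))
W=cal('wrist'); nose=s['tcp_pos']+rq(s).apply([0,0,.0926]); print('nose px',proj(W,nose),'mouth px',proj(W,m))
shot('wrist','w4.png')
E
```

```text
tcp [ 0.5555 -0.0907  0.2953] F [ 0.7 -0.1 -1.7] z [ 0.437 -0.    -0.9  ] y [0.001 1.    0.   ]
shift tool cm [2.26 0.02 5.53]
[-0.39 -0.06 -0.37  0.83  0.17 -0.35]
nose px [[316.93207235 254.36113607]] mouth px [[317.70434119 184.95675035]]
```

View pics/w4.png

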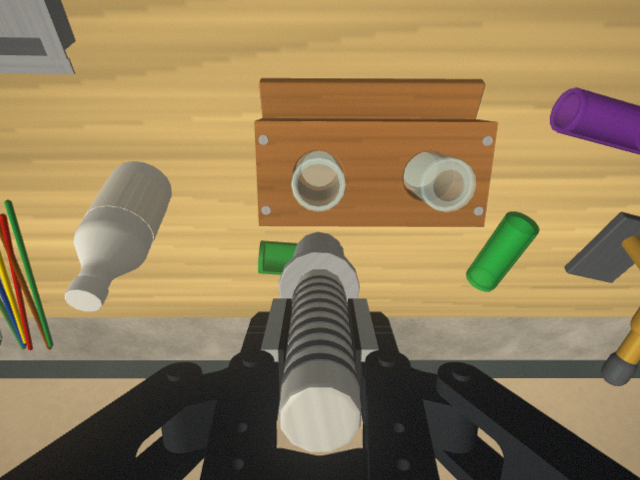

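Run:
```python
import cv2
im=cv2.imread('pics/w4.png')[140:290,260:480]
cv2.imwrite('pics/w4c.png',cv2.resize(im,None,fx=3.6,fy=3.6,interpolation=cv2.INTER_CUBIC))
```

```text
(no output)
```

View pics/w4c.png

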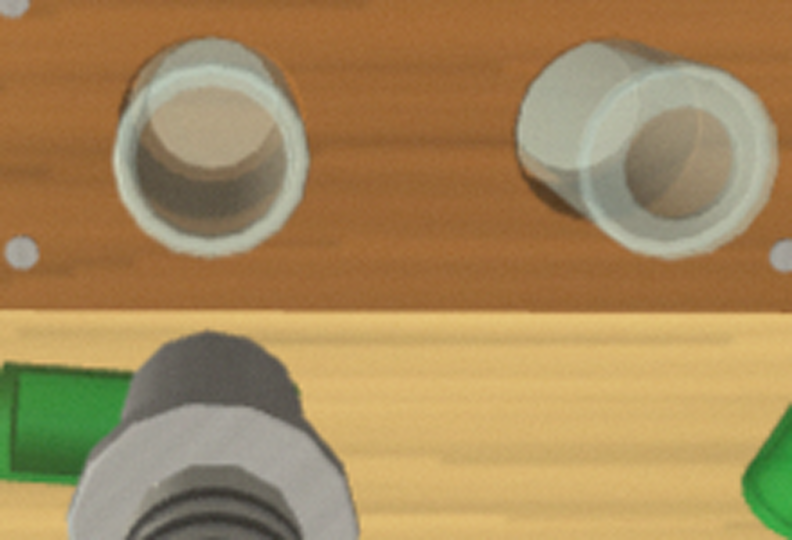

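Run:
```python
from rel import *
s=get_state();r=rq(s);W=cal('wrist')
for L in (.0906,.0926,.0946):
  print(L,proj(W,[s['tcp_pos']+r.apply([-.0135,0,L-.004]),s['tcp_pos']+r.apply([-.0105,0,L]),s['tcp_pos']+r.apply([-.018,0,L-.042])]).round(1).tolist())
print('observed plug edge row',140+332/3.6-.4,'collar edge',140+404/3.6-.4)
th=np.linspace(0,2*np.pi,200)
for d in (25,26,27,28):
  a=np.radians(d); ax=np.array([-np.sin(a),0,np.cos(a)]);ex=np.array([np.cos(a),0,np.sin(a)])
  for z in (.1235,.1255,.1275):
    # keep mouth on the w1 ray approx
    m=np.array([.613-(z-.1255)*.4,-.0905,z])
    b=m-ax*.1
    c=[b+.02*(np.cos(t)*ex+np.sin(t)*np.array([0,1,0])) for t in th]
    k=[m+.02*(np.cos(t)*ex+np.sin(t)*np.array([0,1,0])) for t in th]
    f=m-ax*.095; fl=[f+.017*(np.cos(t)*ex+np.sin(t)*np.array([0,1,0])) for t in th]
    A=(proj(W,c)-[260,140]+.4)*3.6;B=(proj(W,k)-[260,140]+.4)*3.6;C=(proj(W,fl)-[260,140]+.4)*3.6
    print(d,z,'bottom minrow',A[:,1].min().round(0),'mouth',B.min(0).round(0),B.max(0).round(0),'floor maxrow',C[:,1].max().round(0))
print('observed: bottom 38, mouth 114,65 - 308,257; floor max ~168')
```

```text
0.0906 [[316.9, 281.6], [317.0, 273.6], [316.6, 324.0]]
0.0926 [[317.0, 280.1], [317.0, 272.2], [316.6, 321.8]]
0.0946 [[317.0, 278.7], [317.0, 270.9], [316.6, 319.7]]
observed plug edge row 231.82222222222222 collar edge 251.82222222222222
25 0.1235 bottom minrow 5.0 mouth [111.  55.] [309. 251.] floor maxrow 149.0
25 0.1255 bottom minrow 6.0 mouth [110.  57.] [310. 255.] floor maxrow 151.0
25 0.1275 bottom minrow 7.0 mouth [110.  60.] [310. 258.] floor maxrow 153.0
26 0.1235 bottom minrow 11.0 mouth [111.  55.] [309. 252.] floor maxrow 156.0
26 0.1255 bottom minrow 13.0 mouth [110.  57.] [310. 255.] floor maxrow 158.0
26 0.1275 bottom minrow 14.0 mouth [110.  59.] [310. 258.] floor maxrow 160.0
27 0.1235 bottom minrow 18.0 mouth [111.  55.] [309. 252.] floor maxrow 162.0
27 0.1255 bottom minrow 20.0 mouth [110.  57.] [310. 256.] floor maxrow 164.0
27 0.1275 bottom minrow 21.0 mouth [110.  59.] [310. 259.] floor maxrow 166.0
28 0.1235 bottom minrow 25.0 mouth [111.  55.] [309. 253.] floor maxrow 168.0
28 0.1255 bottom minrow 26.0 mouth [110.  57.] [310. 256.] floor maxrow 170.0
28 0.1275 bottom minrow 28.0 mouth [110.  59.] [310. 259.] floor maxrow 173.0
observed: bottom 38, mouth 114,65 - 308,257; floor max ~168
```

Run:
```python
from rel import *
s=get_state();r=rq(s);W=cal('wrist')
for L in (.0906,.0926,.0946):
  print(L,proj(W,[s['tcp_pos']+r.apply([.0135,0,L-.004]),s['tcp_pos']+r.apply([.0105,0,L]),s['tcp_pos']+r.apply([.018,0,L-.042]),s['tcp_pos']+r.apply([.018,0,L-.048])]).round(1).tolist())
f=np.load('w1.npz'); W1=(f['K'],f['R'],f['t'])
p,e=tri([(W,(318.2,184.3)),(W1,(228.5,268.1))]); print(p,e)
p,e=tri([(W,(318.2,184.3)),(W1,(228.5,268.1)),(cal('top'),(364.85,213.6)),(cal('side'),(323.4,198.96))]); print(p,e)
```

```text
0.0906 [[316.8, 234.0], [316.9, 237.1], [316.4, 249.9], [316.3, 254.6]]
0.0926 [[316.8, 232.9], [316.9, 236.0], [316.4, 248.4], [316.3, 253.0]]
0.0946 [[316.9, 231.8], [316.9, 234.9], [316.4, 246.9], [316.4, 251.4]]
[ 0.61241336 -0.09020934  0.12704979] [array([ 0.15733873, -0.13500275]), array([-0.19063724,  0.14959856])]
[ 0.61349595 -0.09063352  0.12447474] [array([-0.42182598, -1.04215143]), array([0.09778729, 0.23389659]), array([-0.26615989, -0.13829054]), array([-0.04110382, -0.25505174])]
```

Run:
```python
from rel import *
a=np.radians(26.2); ax=np.array([-np.sin(a),0,np.cos(a)]); m=np.array([.6125,-.091,.1265])
rel(m+ax*(.093+.012))
```

```text
tcp [ 0.5562 -0.0909  0.2958] F [ 0.5  0.  -2. ] z [ 0.438 -0.    -0.899] y [ 0.  1. -0.]
shift tool cm [ 2.39 -0.01  7.19]
```

>>> play_rows --series "0 1.1 0 2 0 -0.3 0;0 1.25 0 2.2 0 0 0;0 0 0 2 0 0 0;0 0 0 1 0 0 0;0 0 0 0 0 0 0;0 0 0 0 0 0 0"

```text
clock: 8.4
tcp_pos: [0.5667, -0.0907, 0.2212]
orientation: [0.228, 0.0, 0.974, -0.0]
wrist_force: [0.5, -0.5, -1.4]
finger_gap: 0.0204
```

Run:
```python
from rel import *
a=np.radians(26.2); ax=np.array([-np.sin(a),0,np.cos(a)]); m=np.array([.6125,-.091,.1265])
rel(m+ax*(.093)); W=cal('wrist')
shot('wrist','w5.png',(210,120,430,285),3.6)
shot('side','s5.png',(240,120,420,255),4.4)
```

```text
tcp [ 0.5667 -0.0907  0.2212] F [ 0.5 -0.5 -1.4] z [ 0.444 -0.    -0.896] y [ 0.  1. -0.]
shift tool cm [ 0.07 -0.03  1.22]
```

View pics/w5.png

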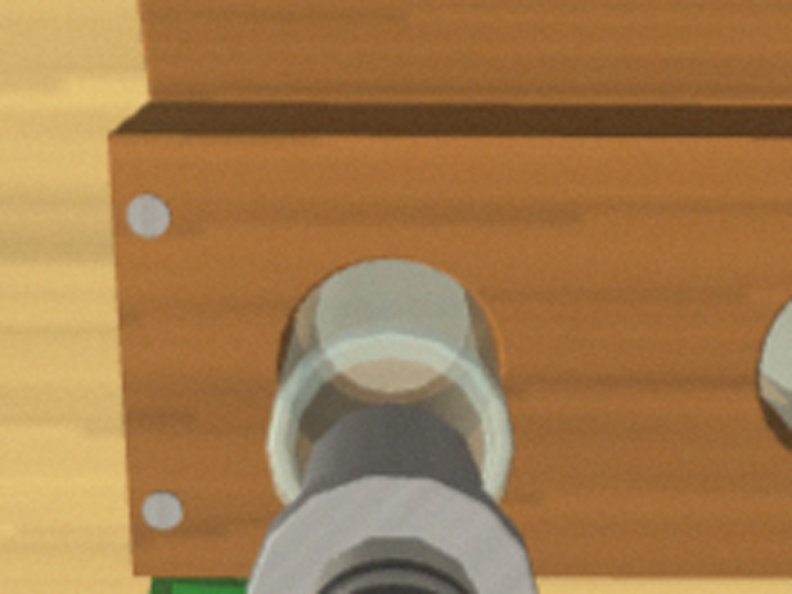

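View pics/s5.png

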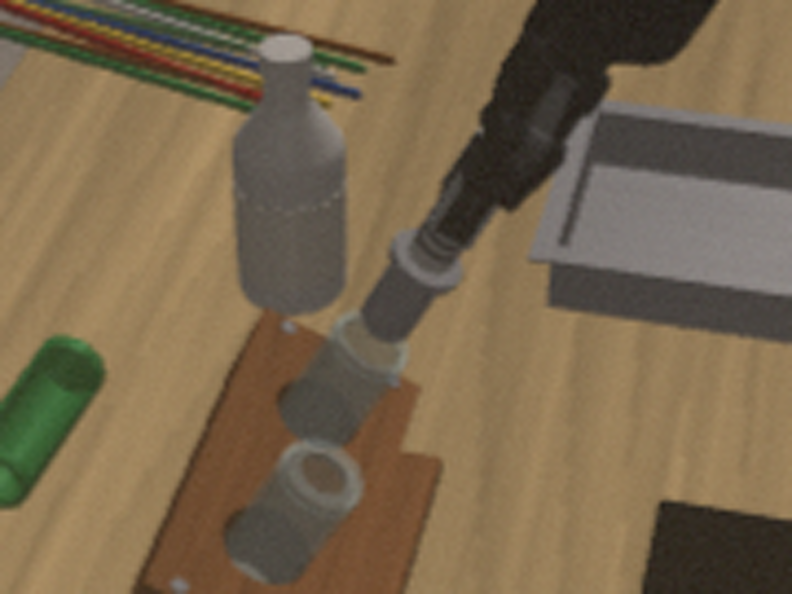

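Run:
```python
from rel import *
s=get_state();r=rq(s);W=cal('wrist');S=cal('side')
cs=lambda p:((proj(S,p)-[240,120]+.4)*4.4).round(0).tolist()
cw=lambda p:((proj(W,p)-[210,120]+.4)*3.6)
L=.093
G=lambda z,x=0:s['tcp_pos']+r.apply([x,0,z])
print('side: nose,collar ctr (top)',cs([G(L),G(L-.048),G(L-.042)]))
print('wrist plug edge',cw([G(L-.004,.0135)]),'collar',cw([G(L-.048,.018)]),'obs 404, 476')
th=np.linspace(0,2*np.pi,100)
for d in (25.5,27):
  a=np.radians(d);ax=np.array([-np.sin(a),0,np.cos(a)]);ex=np.array([np.cos(a),0,np.sin(a)])
  for m in ([.6125,-.0905,.1265],[.6135,-.0905,.1245],[.6115,-.0905,.1245],[.6135,-.0905,.1265]):
    m=np.array(m);k=np.array([m+.02*(np.cos(t)*ex+np.sin(t)*np.array([0,1,0])) for t in th])
    B=cw(k);C=np.array(cs(k)); f=[m-ax*.095+.017*(np.cos(t)*ex+np.sin(t)*np.array([0,1,0])) for t in th]
    print(d,m,'wrist min',B.min(0).round(0),'max',B.max(0).round(0),'floor max row',cw(f)[:,1].max().round(0),'side',C.min(0),C.max(0))
print('obs wrist 268..512 toprow 333 floormax ~392; side 330,312..408,378')
```

```text
side: nose,collar ctr (top) [[380.0, 327.0], [427.0, 259.0], [421.0, 268.0]]
wrist plug edge [[386.00986091 407.24706332]] collar [[384.17137255 479.48704345]] obs 404, 476
25.5 [ 0.6125 -0.0905  0.1265] wrist min [263. 331.] max [514. 567.] floor max row 382.0 side [332. 313.] [409. 378.]
25.5 [ 0.6135 -0.0905  0.1245] wrist min [264. 327.] max [513. 562.] floor max row 379.0 side [330. 316.] [407. 381.]
25.5 [ 0.6115 -0.0905  0.1245] wrist min [263. 318.] max [514. 554.] floor max row 372.0 side [334. 316.] [411. 382.]
25.5 [ 0.6135 -0.0905  0.1265] wrist min [263. 336.] max [514. 571.] floor max row 385.0 side [330. 312.] [407. 378.]
27 [ 0.6125 -0.0905  0.1265] wrist min [263. 330.] max [514. 569.] floor max row 393.0 side [332. 312.] [408. 379.]
27 [ 0.6135 -0.0905  0.1245] wrist min [264. 327.] max [513. 563.] floor max row 390.0 side [330. 315.] [406. 382.]
27 [ 0.6115 -0.0905  0.1245] wrist min [263. 317.] max [514. 555.] floor max row 383.0 side [334. 316.] [410. 382.]
27 [ 0.6135 -0.0905  0.1265] wrist min [263. 335.] max [514. 573.] floor max row 396.0 side [330. 312.] [406. 378.]
obs wrist 268..512 toprow 333 floormax ~392; side 330,312..408,378
```

Run:
```python
import cv2
im=cv2.imread('pics/s5.png')[200:460,230:490]
cv2.imwrite('pics/s5c.png',cv2.resize(im,None,fx=2.3,fy=2.3,interpolation=cv2.INTER_CUBIC))
```

```text
(no output)
```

View pics/s5c.png

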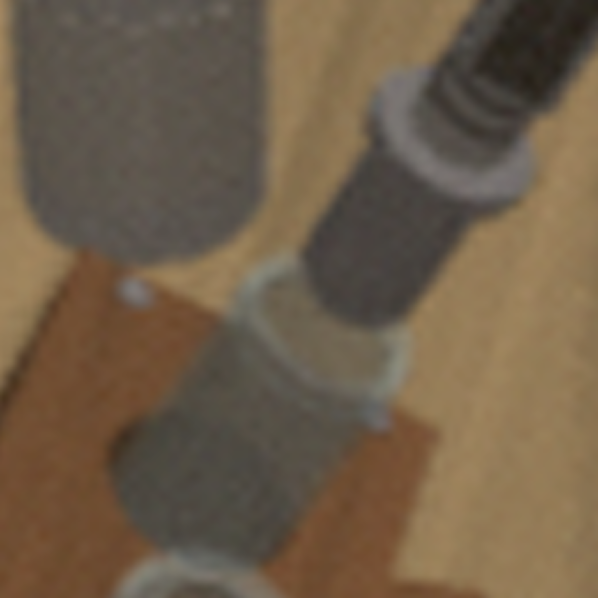

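>>> play_rows --series "0 0 -0.05 0.4 0 -0.5 0;0 0 0 0.4 0 0 0;0 0 0 0.4 0 0 0;0 0 0 0.3 0 0 0;0 0 0 0.2 0 0 0;0 0 0 0 0 0 0"

```text
clock: 9.25
tcp_pos: [0.5736, -0.091, 0.2049]
orientation: [0.232, 0.0, 0.973, 0.0]
wrist_force: [0.5, 0.3, -2.0]
finger_gap: 0.021
```

Run:
```python
from rel import *
a=np.radians(26.5); ax=np.array([-np.sin(a),0,np.cos(a)]); m=np.array([.6128,-.091,.1265])
rel(m+ax*(.093-.042)); W=cal('wrist')
shot('wrist','w6.png',(210,120,430,285),3.6)
shot('side','s6.png',(280,160,360,220),8)
```

```text
tcp [ 0.5736 -0.091   0.2049] F [ 0.5  0.3 -2. ] z [ 0.451  0.    -0.893] y [0. 1. 0.]
shift tool cm [ 0.01 -0.    3.66]
```

View pics/w6.png

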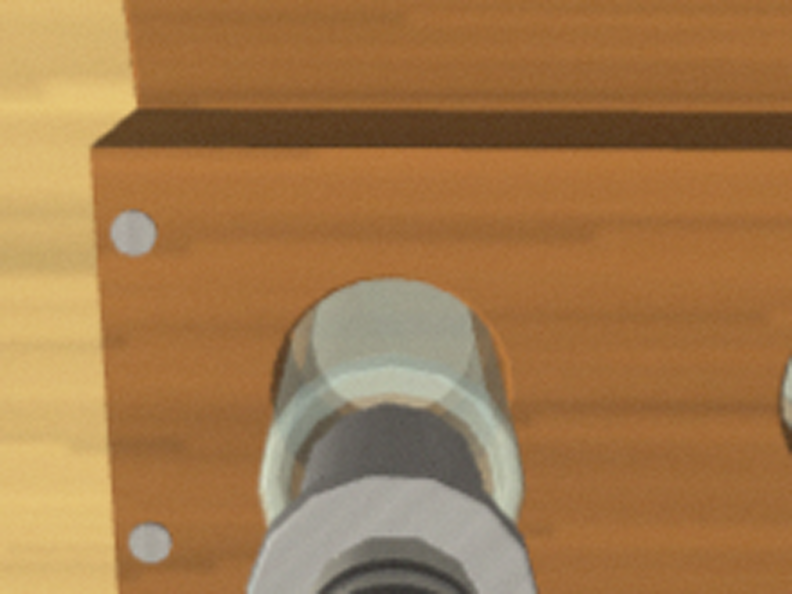

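View pics/s6.png

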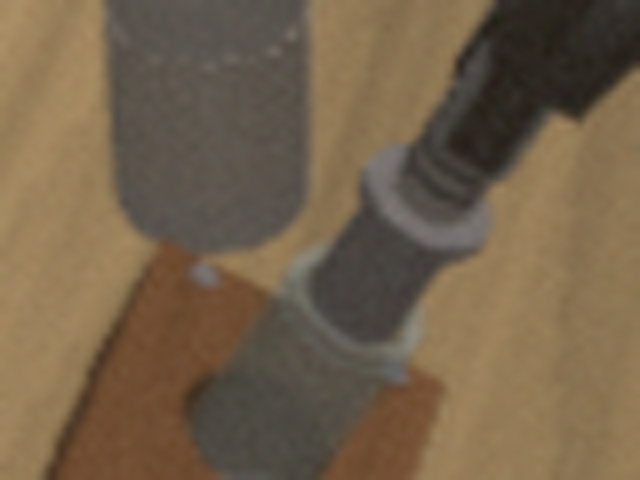

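>>> play_rows --series "0 0 0 0.3 0 0 0;0 0 0 0.3 0 0 0;0 0 0 0.3 0 0 0;0 0 0 0.3 0 0 0;0 0 0 0 0 0 0"

```text
clock: 9.98
tcp_pos: [0.5789, -0.0909, 0.194]
orientation: [0.231, 0.0, 0.973, 0.0]
wrist_force: [-0.4, -0.3, -1.7]
finger_gap: 0.0213
```

No contact force; continuing.

>>> play_rows --series "0 0 0 0.4 0 0 0;0 0 0 0.4 0 0 0;0 0 0 0.4 0 0 0;0 0 0 0.4 0 0 0;0 0 0 0.3 0 0 0;0 0 0 0 0 0 0"

```text
clock: 10.72
tcp_pos: [0.5875, -0.0909, 0.1771]
orientation: [0.231, 0.0, 0.973, 0.0]
wrist_force: [0.8, -0.6, -0.9]
finger_gap: 0.0211
```

Run:
```python
from rel import *
a=np.radians(26.5); ax=np.array([-np.sin(a),0,np.cos(a)]); m=np.array([.6128,-.091,.1265])
rel(m+ax*(.093-.042))
shot('wrist','w7.png',(210,120,430,285),3.6)
shot('side','s7.png',(280,160,360,220),8)
```

```text
tcp [ 0.5875 -0.0909  0.1771] F [ 0.8 -0.6 -0.9] z [ 0.45   0.    -0.893] y [0. 1. 0.]
shift tool cm [-0.   -0.01  0.55]
```

View pics/w7.png

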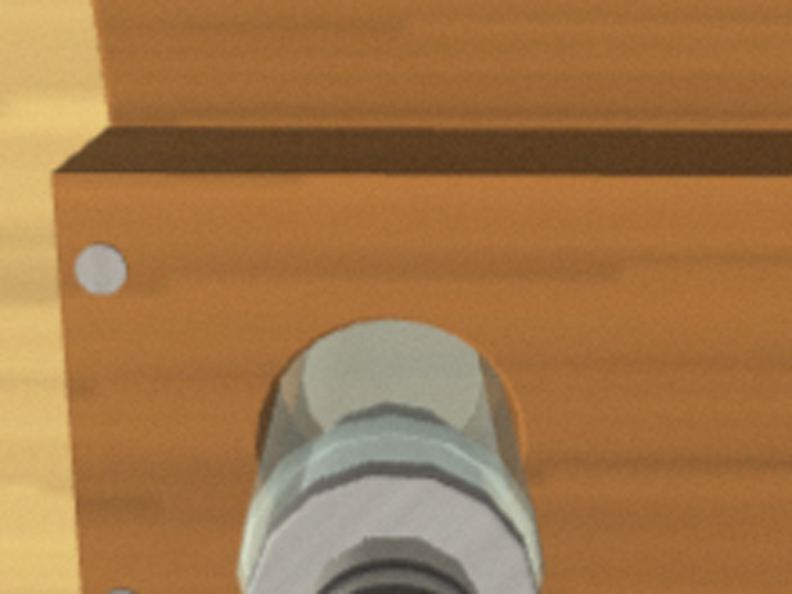

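View pics/s7.png

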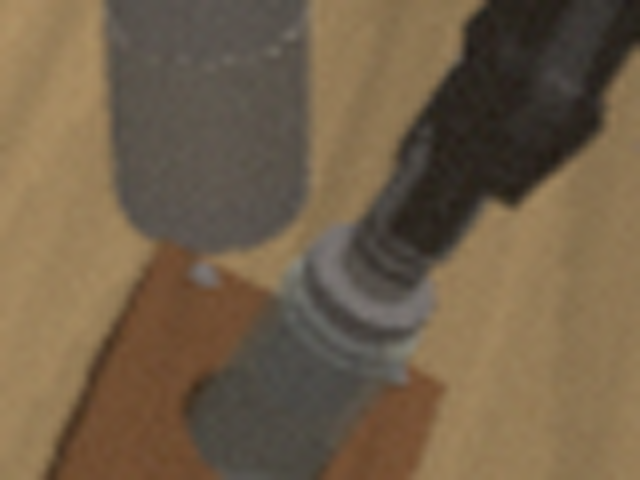

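Nearly at the collar. Creeping until light contact.

>>> play_rows --series "0 0 0 0.2 0 0 0;0 0 0 0.1 0 0 0;0 0 0 0.1 0 0 0;0 0 0 0 0 0 0"

```text
clock: 11.32
tcp_pos: [0.5894, -0.091, 0.1738]
orientation: [0.232, 0.0, 0.973, 0.0]
wrist_force: [1.0, -0.7, -2.5]
finger_gap: 0.021
```

>>> play_rows --series "0 0 0 0.1 0 0 0;0 0 0 0 0 0 0"

```text
clock: 11.58
tcp_pos: [0.5903, -0.0911, 0.1737]
orientation: [0.232, 0.0, 0.973, -0.0]
wrist_force: [-1.8, 0.2, 2.3]
finger_gap: 0.0209
```

>>> play_rows --series "0 0 0 0.05 0 0 0;0 0 0 0 0 0 0"

```text
clock: 11.82
tcp_pos: [0.5908, -0.0912, 0.1739]
orientation: [0.233, 0.0, 0.973, -0.0]
wrist_force: [-3.7, 0.5, 6.3]
finger_gap: 0.0209
```

Run:
```python
from rel import *
a=np.radians(26.5); ax=np.array([-np.sin(a),0,np.cos(a)]); m=np.array([.6128,-.091,.1265])
rel(m+ax*(.093-.042))
shot('wrist','w8.png',(260,200,380,290),6)
shot('side','s8.png',(280,160,360,220),8)
```

```text
tcp [ 0.5908 -0.0912  0.1739] F [-3.7  0.5  6.3] z [ 0.453 -0.001 -0.892] y [ 0.  1. -0.]
shift tool cm [0.14 0.02 0.12]
```

View pics/w8.png

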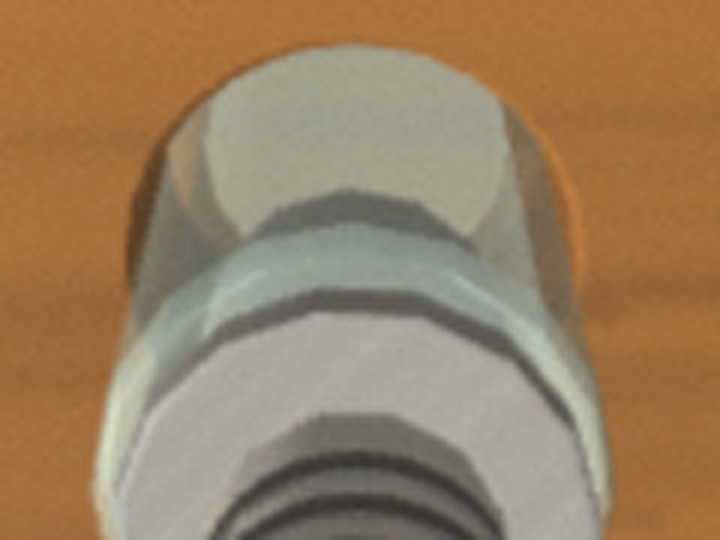

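View pics/s8.png

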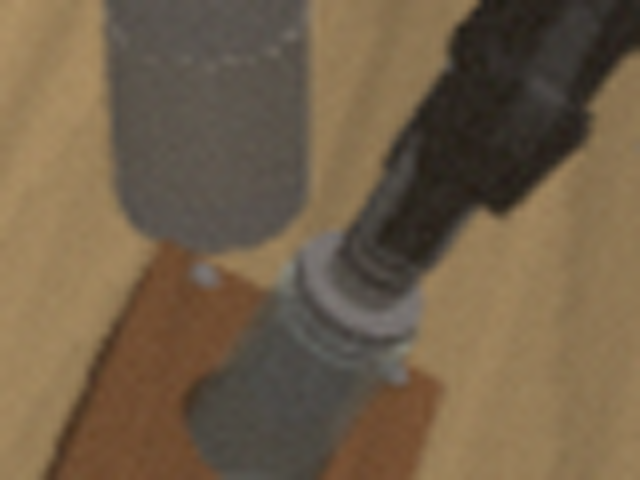

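Run:
```python
from rel import *
s=get_state();r=rq(s);W=cal('wrist')
c=lambda p:((proj(W,p)-[260,200]+.4)*6).round(0).tolist()
L=.093
for nm,x,z in [('nose chamfer',.0135,L-.004),('nose',.0105,L),('collar bot edge',.018,L-.042),('collar top edge',.018,L-.048)]:
    print(nm,c([s['tcp_pos']+r.apply([x,0,z])]))
for gap in (0,.004,.008): print('rim outer if gap',gap,c([s['tcp_pos']+r.apply([.02,0,L-.042+gap])]),'6mm lower',c([s['tcp_pos']+r.apply([.02,0,L-.036+gap])]))
```

```text
nose chamfer [[344.0, 198.0]]
nose [[344.0, 217.0]]
collar bot edge [[341.0, 291.0]]
collar top edge [[341.0, 319.0]]
rim outer if gap 0 [[341.0, 265.0]] 6mm lower [[341.0, 240.0]]
rim outer if gap 0.004 [[341.0, 248.0]] 6mm lower [[342.0, 224.0]]
rim outer if gap 0.008 [[342.0, 232.0]] 6mm lower [[342.0, 208.0]]
```

Run:
```python
from rel import *
s=get_state();r=rq(s);print(r.inv().apply(s['wrist_force']),r.inv().apply(s['ft_torque']))
```

```text
[ 0.27804532  0.52666906 -6.47749084] [-0.2576657   0.5522314  -0.01747566]
```

>>> play_rows --series "0 -0.05 0 0 0 0.6 0;0 0 0 0 0 0 0"

```text
clock: 12.18
tcp_pos: [0.5915, -0.0911, 0.1741]
orientation: [0.228, 0.0, 0.974, -0.0]
wrist_force: [-3.2, 0.8, 7.1]
finger_gap: 0.0206
```

>>> play_rows --series "0 0 0 0.06 0 0 0;0 0 0 0 0 0 0"

```text
clock: 12.42
tcp_pos: [0.5919, -0.0912, 0.1742]
orientation: [0.228, 0.0, 0.974, -0.0]
wrist_force: [-4.5, 1.9, 10.7]
finger_gap: 0.021
```

Run:
```python
from rel import *
s=get_state();r=rq(s);print(r.inv().apply(s['wrist_force']),r.inv().apply(s['ft_torque']),s['tcp_pos'])
shot('side','s9.png',(280,160,360,220),8)
```

```text
[ -0.71677013   1.89492031 -11.5856324 ] [-0.33389848  0.41686787  0.03332541] [ 0.59191058 -0.09120957  0.17418571]
```

View pics/s9.png

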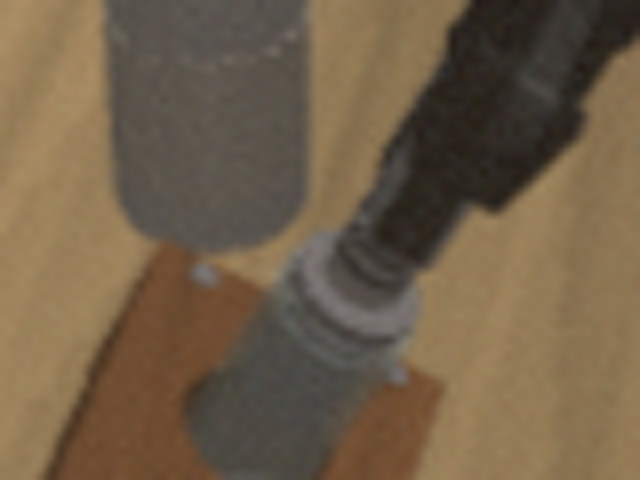

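>>> play_rows --series "0 0 0 -0.3 0 0 0;0 0 0 -0.8 0 0 0;0 0 0 -1 0 0 0;0 0 0 -1.2 0 0 0;0 0 0 -1.5 0 0 0;0 0 0 -2.5 0 0 0;0 0 0 -3 0 0 0;0 0 0 -3 0 0 0;0 0 0 0 0 0 0"

```text
clock: 13.6
tcp_pos: [0.5328, -0.0916, 0.2953]
orientation: [0.229, 0.0, 0.973, -0.001]
wrist_force: [0.4, -0.1, -2.0]
finger_gap: 0.0209
```

Run:
```python
from rel import *
shot('side','s10.png',(240,120,440,270),4)
rel([.4832,.2138,.29])
```

```text
tcp [ 0.5324 -0.0913  0.2933] F [-0.7 -0.3 -2.3] z [ 0.444 -0.002 -0.896] y [ 0.001  1.    -0.001]
shift tool cm [ 4.57 30.51 -1.94]
```

View pics/s10.png

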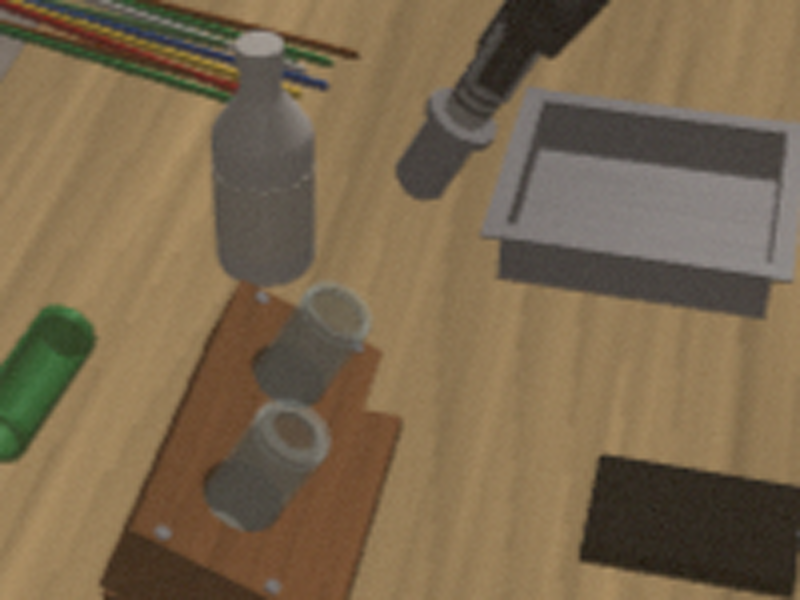

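>>> play_rows --series "0 0 0 0 0 6.6 0;0 0 0 0 0 6.6 0;0 0 0 0 0 6.6 0;0 0 0 0 0 6.6 0;0 0.8 5 0 0 0 0;0 0.8 5 0 0 0 0;0 0.8 5 0 0 0 0;0 0.8 5 0 0 0 0;0 0.8 5 0 0 0 0;0 0.9 5.5 0 0 0 0;0 0 0 0 0 0 0;0 0 0 0 0 0 0"

```text
clock: 15.15
tcp_pos: [0.4831, 0.2141, 0.2905]
orientation: [-0.002, -0.0, 1.0, -0.0]
wrist_force: [0.0, -0.2, -1.2]
finger_gap: 0.0206
```

Run:
```python
from rel import *
rel([.4832,.2138,.1006+.05]);s=get_state();r=rq(s);print(r.as_matrix().round(3))
W=cal('wrist');shot('wrist','w11.png')
print('hole pred',proj(W,[.4832,.2138,.05]),'nose',proj(W,s['tcp_pos']+r.apply([.0135,0,.089])))
```

```text
tcp [0.4831 0.2141 0.2905] F [ 0.  -0.2 -1.2] z [-0.005 -0.001 -1.   ] y [-0.001  1.    -0.001]
shift tool cm [-0.08 -0.02 13.99]
[[-1.    -0.001 -0.005]
 [-0.001  1.    -0.001]
 [ 0.005 -0.001 -1.   ]]
hole pred [[317.45529163 198.23581505]] nose [[316.76842793 231.87684593]]
```

View pics/w11.png

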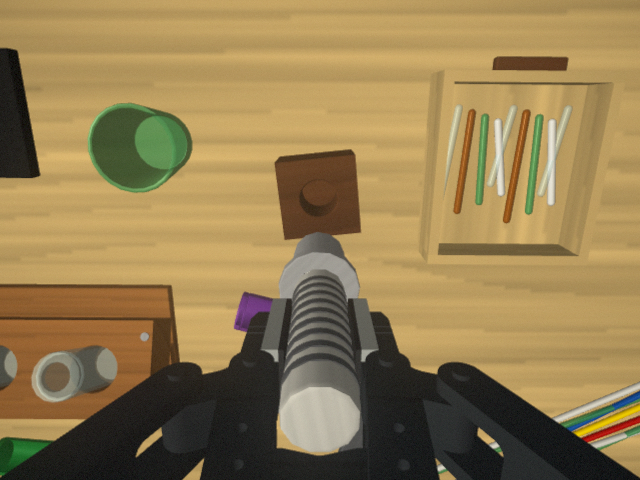

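>>> play_rows --series "0 0 0 3 0 -0.3 0;0 0 0 4 0 0 0;0 0 0 4 0 0 0;0 0 0 2 0 0 0;0 0 0 0.5 0 0 0;0 0 0 0 0 0 0;0 0 0 0 0 0 0"

```text
clock: 16.08
tcp_pos: [0.4843, 0.2139, 0.158]
orientation: [0.002, 0.001, 1.0, 0.0]
wrist_force: [-0.6, 0.6, -0.6]
finger_gap: 0.021
```

Run:
```python
from rel import *
rel([.4832,.2138,.1006])
shot('wrist','w12.png',(240,130,400,250),5)
shot('side','s12.png',(310,280,410,400),5)
```

```text
tcp [0.4843 0.2139 0.158 ] F [-0.6  0.6 -0.6] z [ 0.004  0.001 -1.   ] y [0.001 1.    0.001]
shift tool cm [ 0.13 -0.01  5.74]
```

View pics/w12.png

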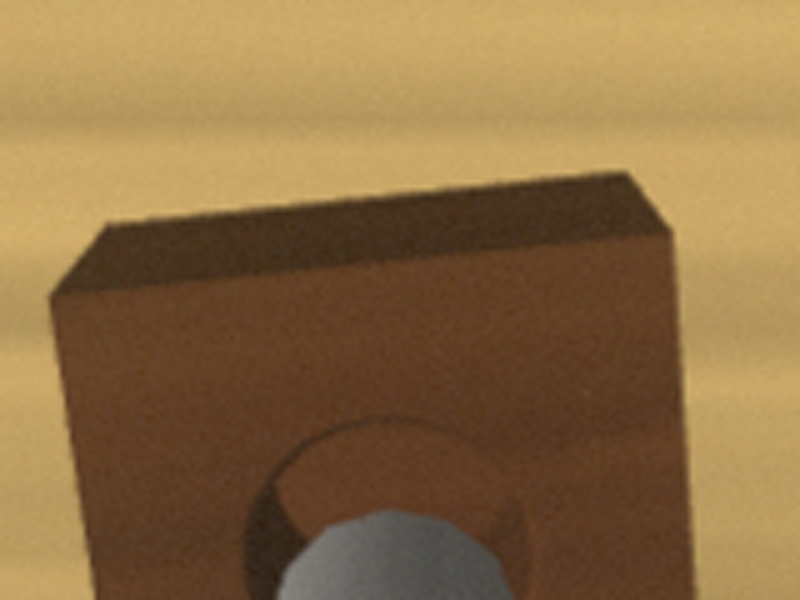

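View pics/s12.png

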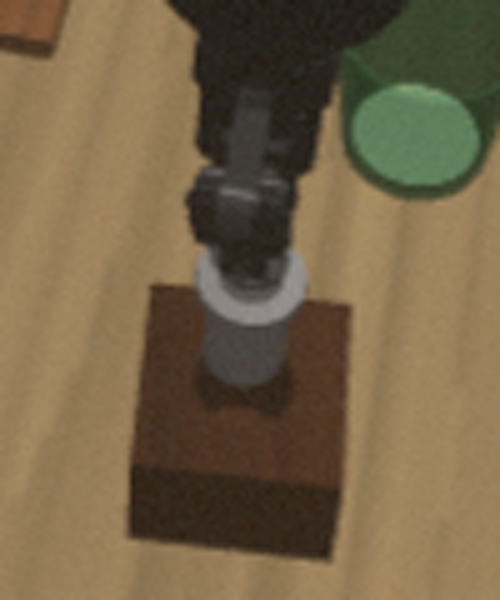

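>>> play_rows --series "0 0.08 -0.04 0.8 0 0 0;0 0 0 0.8 0 0 0;0 0 0 0.8 0 0 0;0 0 0 0 0 0 0"

```text
clock: 16.68
tcp_pos: [0.4817, 0.2135, 0.1316]
orientation: [-0.0, 0.0, 1.0, -0.0]
wrist_force: [-1.0, -0.4, -2.1]
finger_gap: 0.0209
```

>>> play_rows --series "0 0 0 0.8 0 0 0;0 0 0 0.8 0 0 0;0 0 0 0.8 0 0 0;0 0 0 0.5 0 0 0;0 0 0 0 0 0 0"

```text
clock: 17.3
tcp_pos: [0.4822, 0.2136, 0.1032]
orientation: [0.0, 0.0, 1.0, -0.0]
wrist_force: [0.7, 0.2, -1.3]
finger_gap: 0.0212
```

>>> play_rows --series "0 0 0 0.15 0 0 0;0 0 0 0.1 0 0 0;0 0 0 0 0 0 0"

```text
clock: 17.68
tcp_pos: [0.4826, 0.2137, 0.1014]
orientation: [0.001, 0.0, 1.0, 0.0]
wrist_force: [0.1, 0.4, -1.3]
finger_gap: 0.0206
```

>>> play_rows --series "0 0 0 0.1 0 0 0;0 0 0 0 0 0 0"

```text
clock: 17.92
tcp_pos: [0.4828, 0.2137, 0.1006]
orientation: [0.001, 0.0, 1.0, 0.0]
wrist_force: [-0.4, -0.3, 1.8]
finger_gap: 0.021
```

Contact (≈+3 N). Release and retreat.

>>> play_rows --series "40 0 0 0 0 0 0;100 0 0 0 0 0 0;100 0 0 0 0 0 0;100 0 0 0 0 0 0;100 0 0 -3 0 0 0;100 0 0 -4 0 0 0;100 0 0 -4 0 0 0;100 0 0 -4 0 0 0;100 0 0 0 0 0 0"

```text
clock: 19.05
tcp_pos: [0.4842, 0.2142, 0.2539]
orientation: [0.004, 0.0, 1.0, 0.001]
wrist_force: [0.3, -0.5, 0.1]
finger_gap: 0.0853
```

Run:
```python
from rel import *
a=np.radians(26.5); ax=np.array([-np.sin(a),0,np.cos(a)]); m=np.array([.6128,-.0905,.1265])
rel(m+ax*.09)
shot('wrist','w13.png')
shot('side','s13.png',(310,280,410,400),5)
```

```text
tcp [0.4842 0.2142 0.2539] F [ 0.3 -0.5  0.1] z [ 0.008  0.002 -1.   ] y [0.    1.    0.002]
shift tool cm [ -8.81 -30.47   4.7 ]
```

View pics/w13.png

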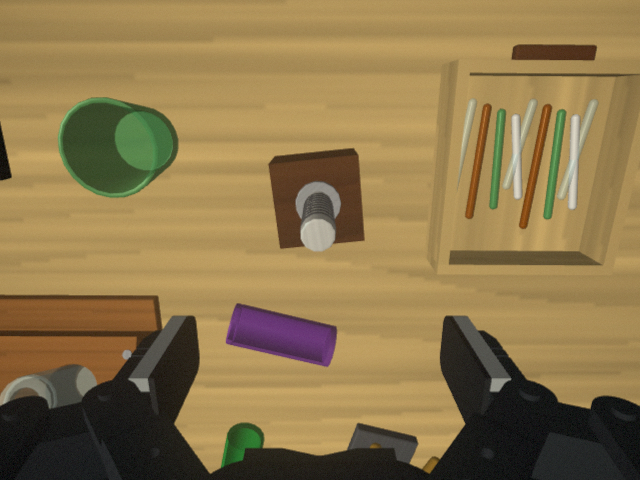

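View pics/s13.png

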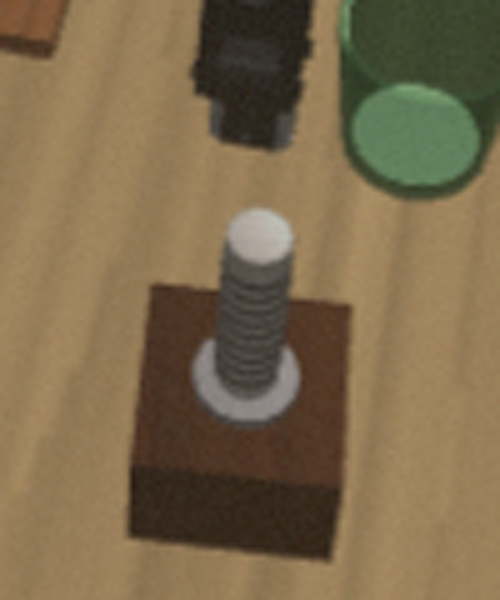

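>>> play_rows --series "100 -1.4 -5.07 0 0 0 0;100 -1.4 -5.07 0 0 0 0;100 -1.5 -5.07 0 0 0 0;100 -1.5 -5.07 0 0 0 0;100 -1.5 -5.07 0 0 0 0;100 -1.5 -5.07 0 0 0 0;100 0 0 0 0 -6.6 0;100 0 0 0 0 -6.6 0;100 0 0 0 0 -6.6 0;100 0 0 0 0 -6.7 0;100 0 0 0 0 0 0;100 0 0 0 0 0 0"

```text
clock: 20.65
tcp_pos: [0.5705, -0.0908, 0.2504]
orientation: [0.229, 0.0, 0.973, -0.0]
wrist_force: [0.5, 1.0, 0.7]
finger_gap: 0.0856
```

Run:
```python
from rel import *
a=np.radians(26.5); ax=np.array([-np.sin(a),0,np.cos(a)]); m=np.array([.6128,-.0905,.1265])
rel(m-ax*.030); W=cal('wrist'); print(proj(W,m))
s=get_state(); print(proj(W,s['tcp_pos']+rq(s).apply([0,0,.1])))
shot('wrist','w14.png')
```

```text
tcp [ 0.5705 -0.0908  0.2504] F [0.5 1.  0.7] z [ 0.446 -0.    -0.895] y [0.001 1.    0.   ]
shift tool cm [ 1.75  0.04 15.98]
[[317.72888665 207.18949495]]
[[317.02050685 249.89346585]]
```

View pics/w14.png

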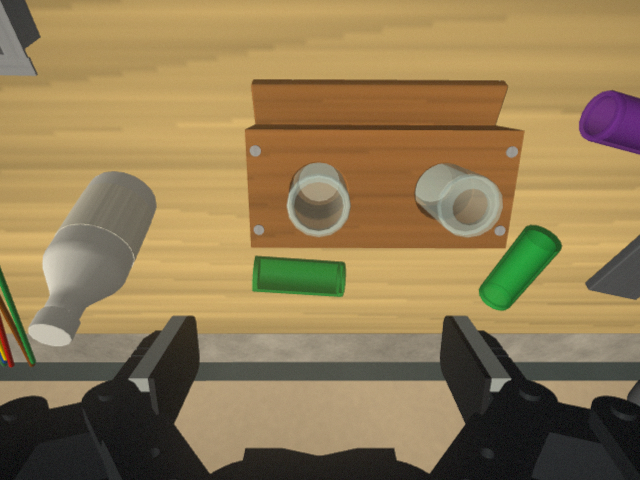

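>>> play_rows --series "100 0.9 0.02 3 0 0 0;100 0.85 0 3 0 0 0;100 0 0 3 0 0 0;100 0 0 2.5 0 0 0;100 0 0 0 0 0 0;100 0 0 0 0 0 0"

```text
clock: 21.45
tcp_pos: [0.607, -0.0906, 0.1405]
orientation: [0.23, 0.0, 0.973, -0.0]
wrist_force: [1.2, -0.7, 0.2]
finger_gap: 0.0855
```

Run:
```python
from rel import *
a=np.radians(26.5); ax=np.array([-np.sin(a),0,np.cos(a)]); m=np.array([.6128,-.0905,.1265])
rel(m-ax*.030)
shot('wrist','w15.png')
shot('side','s15.png',(240,120,420,255),4.4)
```

```text
tcp [ 0.607  -0.0906  0.1405] F [ 1.2 -0.7  0.2] z [ 0.448 -0.    -0.894] y [ 0.  1. -0.]
shift tool cm [0.11 0.01 4.51]
```

View pics/w15.png

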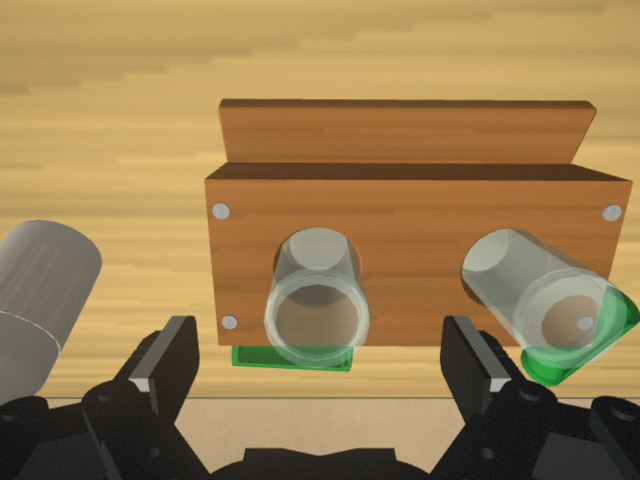

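View pics/s15.png

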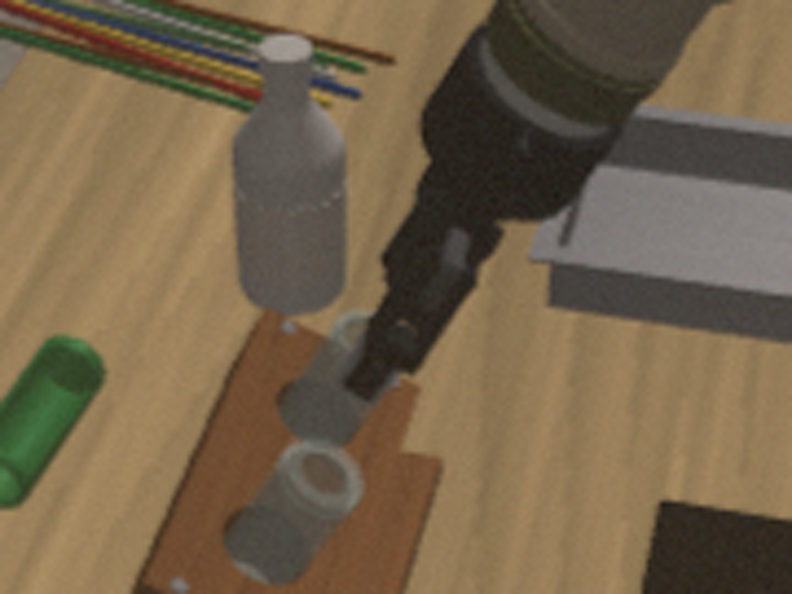

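>>> play_rows --series "75 0.1 0 1.2 0 0 0;75 0 0 1.3 0 0 0;75 0 0 1.2 0 0 0;75 0 0 0.8 0 0 0;75 0 0 0 0 0 0" --newtons 30

```text
clock: 22.18
tcp_pos: [0.6249, -0.0902, 0.0978]
orientation: [0.229, 0.0, 0.973, 0.0]
wrist_force: [0.2, -0.2, 0.9]
finger_gap: 0.0645
```

Run:
```python
from rel import *
a=np.radians(26.5); ax=np.array([-np.sin(a),0,np.cos(a)]); m=np.array([.6128,-.0905,.1265])
rel(m-ax*.030); print(get_state()['finger_gap'])
shot('wrist','w16.png')
```

```text
tcp [ 0.6249 -0.0902  0.0978] F [ 0.2 -0.2  0.9] z [ 0.446  0.    -0.895] y [0.    1.    0.001]
shift tool cm [-0.19 -0.03 -0.11]
0.06446467064819132
```

View pics/w16.png

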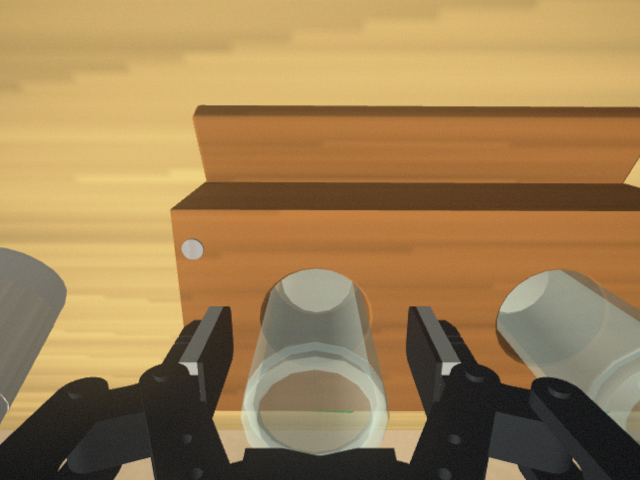

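>>> play_rows --series "60 -0.1 -0.05 0 0 0 0;50 0 0 0 0 0 0;20 0 0 0 0 0 0;20 0 0 0 0 0 0;20 0 0 0 0 0 0;20 0 0 0 0 0 0" --newtons 30

```text
clock: 22.98
tcp_pos: [0.6266, -0.0911, 0.1002]
orientation: [0.231, 0.0, 0.973, -0.0]
wrist_force: [-3.1, -1.7, 6.1]
finger_gap: 0.0394
```

>>> play_rows --series "20 0 0 -0.5 0 0 0;20 0 0 -1 0 0 0;20 0 0 -1.5 0 0 0;20 0 0 -1.5 0 0 0;20 0 0 -2 0 0 0;20 0 0 -2.5 0 0 0;20 0 0 -3 0 0 0;20 0 0 -2 0 0 0;20 0 0 0 0 0 0"

```text
clock: 24.1
tcp_pos: [0.5629, -0.0908, 0.2265]
orientation: [0.231, 0.0, 0.973, -0.0]
wrist_force: [0.5, 0.4, -1.1]
finger_gap: 0.0392
```

Run:
```python
from rel import *
rel([.4655,-.369,.28]); print(get_state()['finger_gap'])
shot('wrist','w17.png')
shot('side','s17.png',(220,80,460,260),3.3)
```

```text
tcp [ 0.5629 -0.0908  0.2265] F [ 0.5  0.4 -1.1] z [ 0.449 -0.001 -0.893] y [ 0.001  1.    -0.001]
shift tool cm [  6.29 -27.83  -9.13]
0.039189848847096975
```

View pics/w17.png

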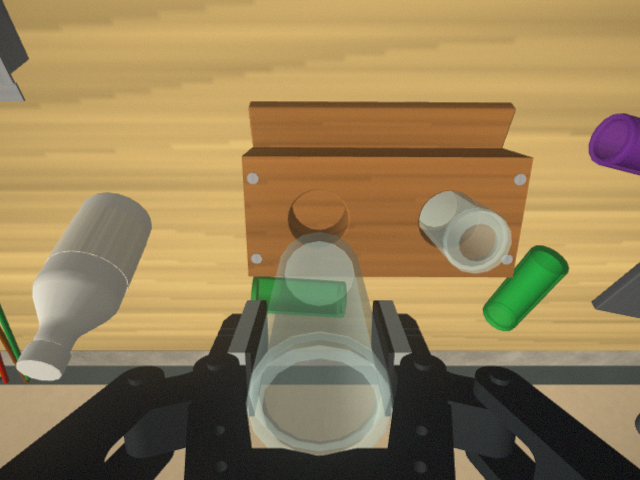

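View pics/s17.png

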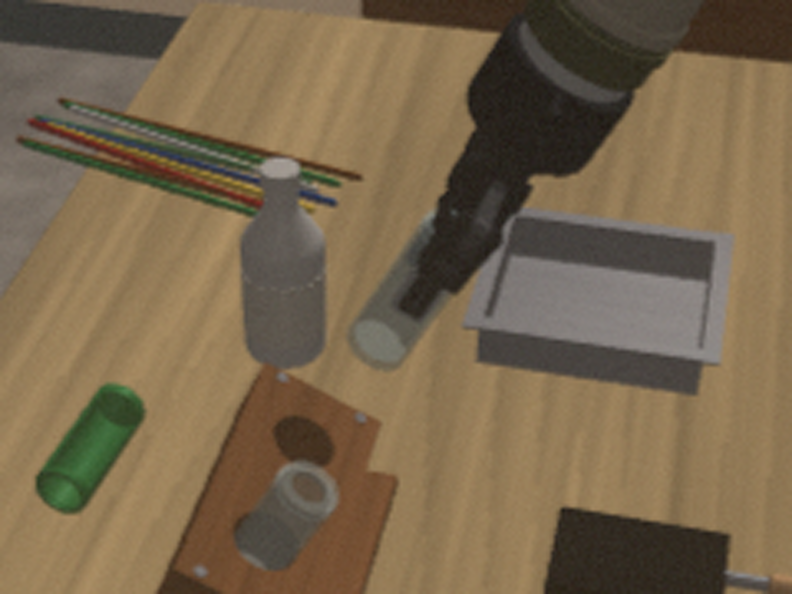

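>>> play_rows --series "20 0 0 0 0 6.6 0;20 0 0 0 0 6.6 0;20 0 0 0 0 6.7 0;20 0 0 0 0 6.7 0;20 1.6 -4.6 -0.5 0 0 0;20 1.6 -4.6 -0.5 0 0 0;20 1.6 -4.6 -0.5 0 0 0;20 1.6 -4.6 -0.5 0 0 0;20 1.6 -4.6 0 0 0 0;20 1.7 -4.8 0 0 0 0;20 0 0 0 0 0 0;20 0 0 0 0 0 0"

```text
clock: 25.7
tcp_pos: [0.466, -0.3683, 0.2432]
orientation: [-0.001, 0.0, 1.0, 0.001]
wrist_force: [-0.4, -0.6, -0.9]
finger_gap: 0.0393
```

Run:
```python
from rel import *
rel([.4655,-.369,.12]); print(get_state()['finger_gap'])
shot('wrist','w18.png')
shot('side','s18.png',(320,60,460,220),3.7)
S=cal('side'); s=get_state()
print(((proj(S,[s['tcp_pos']+[0,0,.03],s['tcp_pos'],s['tcp_pos']-[0,0,.07]])-[320,60]+.4)*3.7).round(1))
```

```text
tcp [ 0.466  -0.3683  0.2432] F [-0.4 -0.6 -0.9] z [-0.002  0.003 -1.   ] y [0.001 1.    0.003]
shift tool cm [ 0.03 -0.1  12.32]
0.03932251655536461
[[355.2  70.9]
 [348.3 117.7]
 [333.4 219.9]]
```

View pics/w18.png

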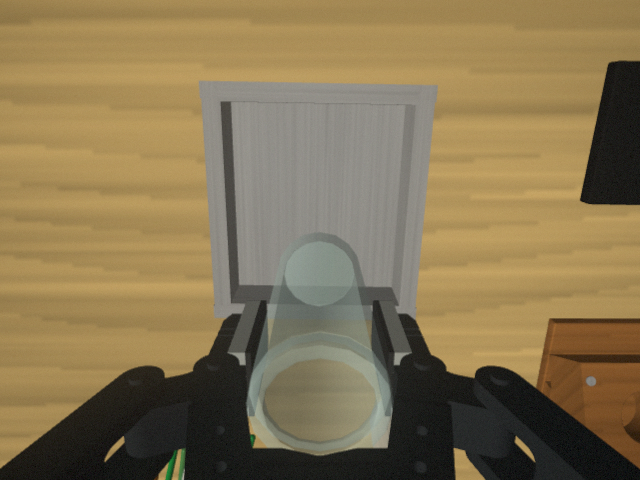

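View pics/s18.png

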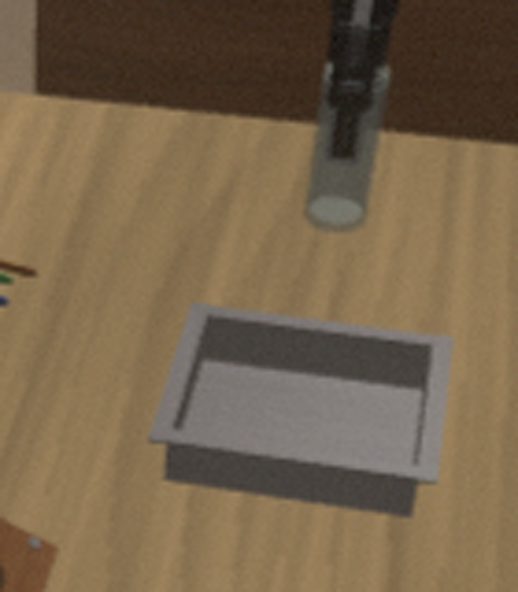

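>>> play_rows --series "20 0 0 3 0 0 0;20 0 0 4 0 0 0;20 0 0 4 0 0 0;20 0 0 3 0 0 0;20 0 0 1.5 0 0 0;20 0 0 0 0 0 0;20 0 0 0 0 0 0"

```text
clock: 26.68
tcp_pos: [0.4673, -0.3692, 0.0911]
orientation: [0.001, -0.0, 1.0, -0.001]
wrist_force: [0.4, -0.4, -1.1]
finger_gap: 0.0388
```

Run:
```python
from rel import *
rel([.4655,-.369,.073]); 
shot('wrist','w19.png')
shot('side','s19.png',(340,110,460,210),6)
S=cal('side'); s=get_state()
print(((proj(S,[s['tcp_pos']+[0,0,.03],s['tcp_pos'],s['tcp_pos']-[0,0,.07]])-[340,110]+.4)*6).round(1))
```

```text
tcp [ 0.4673 -0.3692  0.0911] F [ 0.4 -0.4 -1.1] z [ 0.002 -0.002 -1.   ] y [-0.     1.    -0.002]
shift tool cm [0.18 0.03 1.81]
[[402.8 169. ]
 [393.7 231.2]
 [373.8 368. ]]
```

View pics/w19.png

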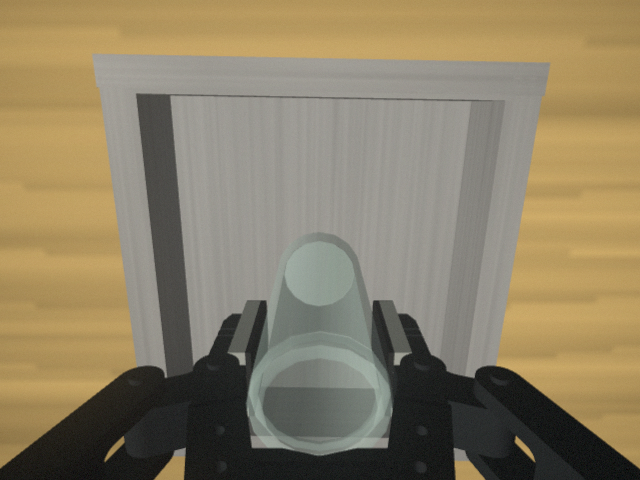

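View pics/s19.png

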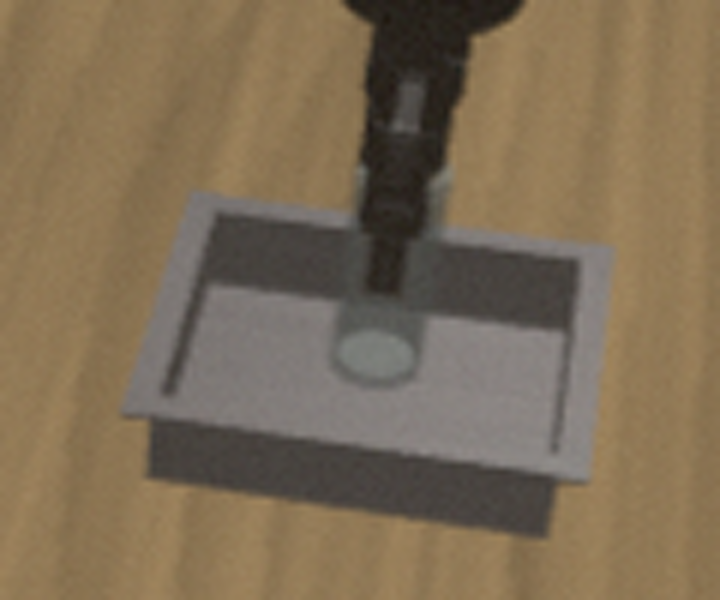

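Run:
```python
from rel import *
s=get_state();r=rq(s);W=cal('wrist');th=np.linspace(0,2*np.pi,100)
for d in (-2,0,2):
  for L in (.064,.067,.07):
    q=r*R.from_euler('y',d,degrees=True)
    E=lambda z,rad:proj(W,[s['tcp_pos']+q.apply([rad*np.cos(t),rad*np.sin(t),z]) for t in th])
    b=E(L,.02);f=E(L-.005,.017);m=E(L-.1,.02)
    print(d,L,'bot min',b[:,1].min().round(0),'floor rows',f[:,1].min().round(0),f[:,1].max().round(0),'mouth',m.min(0).round(0),m.max(0).round(0))
print('obs bot 233, floor 241..306, mouth 247,333 - 393,453')
```

```text
-2 0.064 bot min 238.0 floor rows 247.0 315.0 mouth [235. 351.] [394. 485.]
-2 0.067 bot min 236.0 floor rows 246.0 312.0 mouth [238. 345.] [392. 476.]
-2 0.07 bot min 235.0 floor rows 244.0 309.0 mouth [240. 338.] [390. 467.]
0 0.064 bot min 234.0 floor rows 244.0 310.0 mouth [236. 357.] [393. 486.]
0 0.067 bot min 232.0 floor rows 241.0 308.0 mouth [238. 350.] [391. 477.]
0 0.07 bot min 230.0 floor rows 240.0 305.0 mouth [240. 344.] [390. 468.]
2 0.064 bot min 230.0 floor rows 240.0 306.0 mouth [236. 363.] [393. 487.]
2 0.067 bot min 228.0 floor rows 237.0 303.0 mouth [238. 356.] [391. 478.]
2 0.07 bot min 226.0 floor rows 235.0 300.0 mouth [240. 349.] [389. 469.]
obs bot 233, floor 241..306, mouth 247,333 - 393,453
```

>>> play_rows --series "20 0.1 0 0.5 0 0 0;20 0 0 0.4 0 0 0;20 0 0 0.2 0 0 0;20 0 0 0 0 0 0"

```text
clock: 27.28
tcp_pos: [0.4652, -0.3687, 0.0783]
orientation: [-0.0, 0.0, 1.0, 0.0]
wrist_force: [-0.1, -0.5, -0.1]
finger_gap: 0.0395
```

>>> play_rows --series "20 0 0 0.2 0 0 0;20 0 0 0 0 0 0"

```text
clock: 27.52
tcp_pos: [0.4653, -0.3688, 0.0765]
orientation: [-0.0, 0.0, 1.0, 0.0]
wrist_force: [0.5, -0.7, -0.9]
finger_gap: 0.0391
```

>>> play_rows --series "20 0 0 0.15 0 0 0;20 0 0 0 0 0 0"

```text
clock: 27.78
tcp_pos: [0.4653, -0.3687, 0.075]
orientation: [-0.0, 0.0, 1.0, 0.0]
wrist_force: [-0.8, -0.6, -0.5]
finger_gap: 0.0395
```

>>> play_rows --series "20 0 0 0.15 0 0 0;20 0 0 0 0 0 0"

```text
clock: 28.02
tcp_pos: [0.4653, -0.3688, 0.0735]
orientation: [-0.0, 0.0, 1.0, 0.0]
wrist_force: [-1.4, 0.7, -1.3]
finger_gap: 0.0394
```

>>> play_rows --series "20 0 0 0.1 0 0 0;20 0 0 0 0 0 0"

```text
clock: 28.28
tcp_pos: [0.4654, -0.3688, 0.0726]
orientation: [-0.0, 0.0, 1.0, 0.0]
wrist_force: [0.3, 0.1, -0.4]
finger_gap: 0.039
```

>>> play_rows --series "20 0 0 0.1 0 0 0;20 0 0 0 0 0 0"

```text
clock: 28.52
tcp_pos: [0.4654, -0.3689, 0.0716]
orientation: [0.0, 0.0, 1.0, 0.0]
wrist_force: [0.4, 0.3, -1.7]
finger_gap: 0.0391
```

>>> play_rows --series "20 0 0 0.1 0 0 0;20 0 0 0 0 0 0"

```text
clock: 28.78
tcp_pos: [0.4656, -0.3689, 0.0716]
orientation: [0.0, 0.0, 1.0, -0.0]
wrist_force: [-1.2, 0.9, 5.6]
finger_gap: 0.0394
```

>>> play_rows --series "20 0 0 0.1 0 0 0;20 0 0 0 0 0 0"

```text
clock: 29.02
tcp_pos: [0.4657, -0.369, 0.0715]
orientation: [0.001, 0.0, 1.0, -0.0]
wrist_force: [-2.1, 2.2, 9.8]
finger_gap: 0.0393
```

Run:
```python
from rel import *
rel([.4655,-.369,.073]); 
shot('side','s20.png',(340,110,460,210),6)
shot('wrist','w20.png')
```

```text
tcp [ 0.4657 -0.369   0.0715] F [-2.1  2.2  9.8] z [ 0.001 -0.001 -1.   ] y [ 0.     1.    -0.001]
shift tool cm [ 0.02 -0.   -0.15]
```

View pics/s20.png

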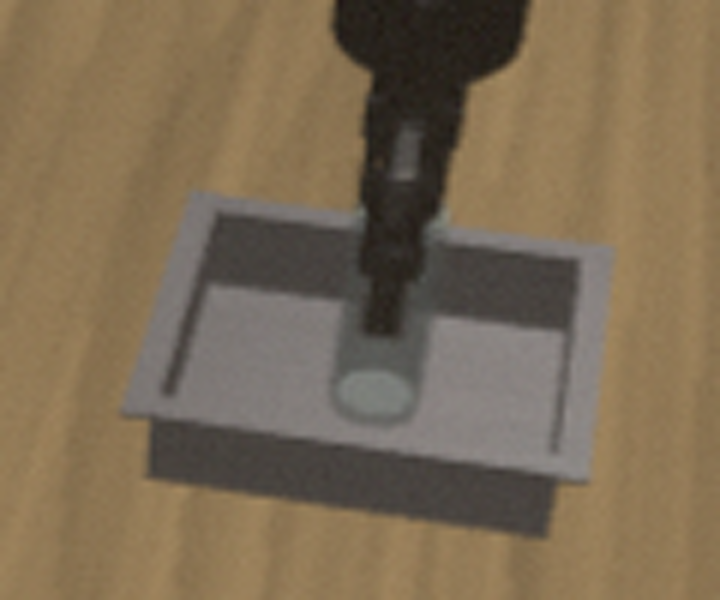

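View pics/w20.png

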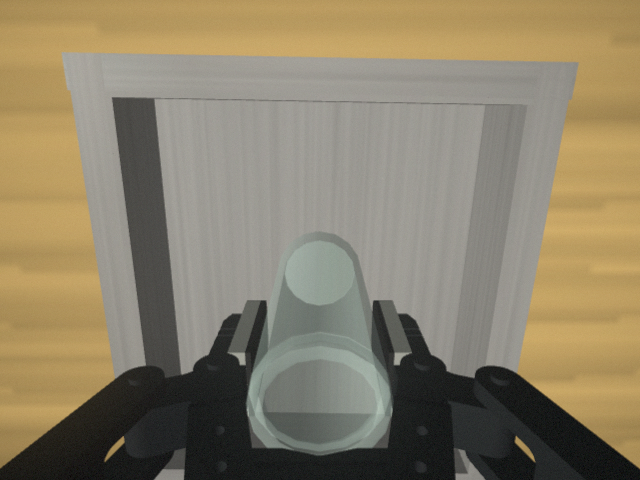

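>>> play_rows --series "20 0 0 -0.1 0 0 0;20 0 0 0 0 0 0;50 0 0 0 0 0 0;60 0 0 0 0 0 0;75 0 0 0 0 0 0;75 0 0 0 0 0 0"

```text
clock: 29.88
tcp_pos: [0.4653, -0.3688, 0.0704]
orientation: [-0.0, 0.0, 1.0, 0.0]
wrist_force: [-0.7, 0.4, -0.1]
finger_gap: 0.0641
```

>>> play_rows --series "90 0 0 0 0 0 0;90 0 0 0 0 0 0;90 0 0 -1 0 0 0;90 0 0 -2 0 0 0;90 0 0 -3 0 0 0;90 0 0 -4 0 0 0;90 0 0 -5 0 0 0;90 0 0 -5 0 0 0;90 0 0 0 0 0 0"

```text
clock: 31.0
tcp_pos: [0.4669, -0.3704, 0.2765]
orientation: [0.003, 0.0, 1.0, -0.003]
wrist_force: [-0.8, 0.4, 0.4]
finger_gap: 0.0767
```

Run:
```python
from rel import *
rel([.4655,-.369,.073]); 
shot('side','s21.png')
shot('top','t21.png')
shot('wrist','w21.png')
```

```text
tcp [ 0.4669 -0.3704  0.2765] F [-0.8  0.4  0.4] z [ 0.007 -0.007 -1.   ] y [ 0.     1.    -0.007]
shift tool cm [ 0.28  0.28 20.35]
```

View pics/s21.png

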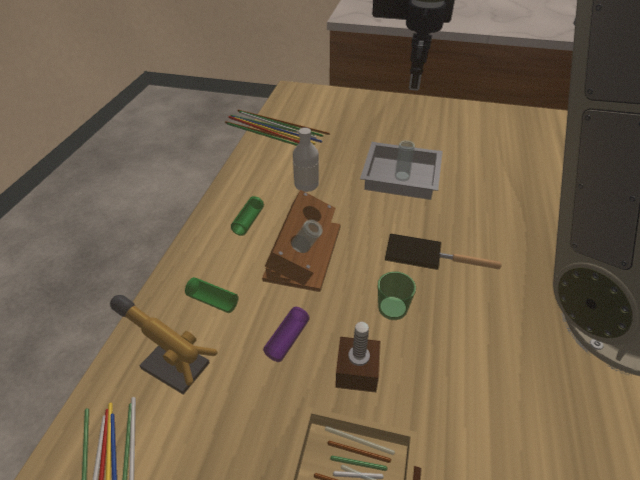

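View pics/w21.png

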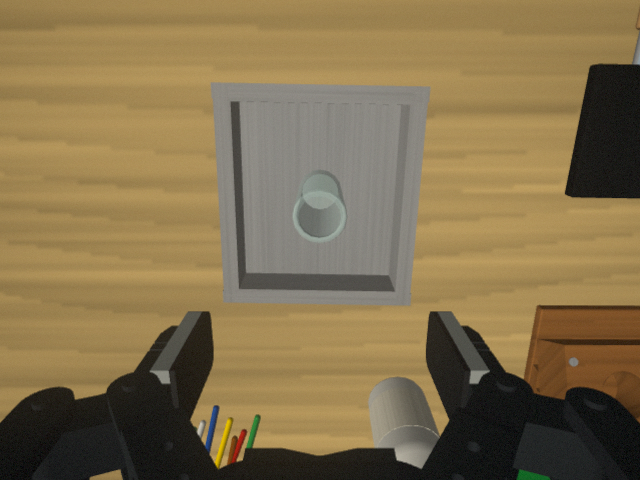

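View pics/t21.png

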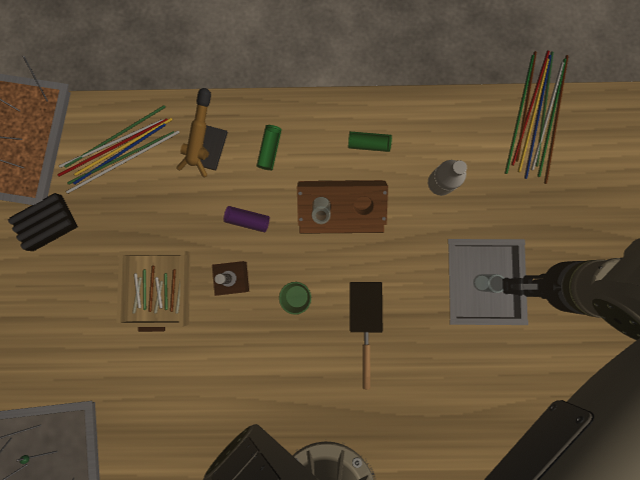

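The vial is standing upright in the pan at wrist (318,215) and side (404,160). The gauge is upright in its block at side (360,350), and the tight vial is still in its pocket at top (321,210). The bystanders haven't moved and the robot touches nothing, so I'm handing in.

```bash
python3 -c "
from workcell import workorder
print(workorder.hand_in())"
```

```text
the job is handed in; nothing more can be done
None
```

The job is done and handed in at about 31 s of the 72 s allowed. The good vial stands upright in the steel pan and the gauge is back in its block.

- **Trying the vials:** I tried the gauge in the vial in the right-hand pocket (−y), because its opening looked wider in the pictures. It slid in with no noticeable force and stopped against its collar with about 10–13 N along the axis. The other vial's opening measured about 22 mm in the images. I left it untested and in its pocket, since the first vial took the gauge.
- **Putting things back:** I lowered the gauge upright into its block until the collar touched (about 3 N), before picking up the vial. I lowered the vial onto the pan floor until it touched, which peaked at about 10 N, eased off, and only then let go.
- **Last checks:** The final pictures from all three cameras show the vial upright near the middle of the pan, the gauge upright in its block and the tight vial in its pocket. Nothing else has moved, and the gripper is clear of everything.
- **Small disagreements:** The cameras differed by about 2–3 mm on the height of the vial's mouth. How far up the vial I held it also came out differently: about 65 mm from the bottom by camera, 69 mm by touch. In both cases I went by touch and force. The images did not clearly show that the collar was flush with the rim, so that rests on the force and the distance travelled.

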